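Close and lock the battery hatch of a model car

TASK

Close up the battery bay of the upturned white model car: first slide the grey hatch fully shut, then take the orange-handled key from its wooden stand and, with its blade in the slot, turn each of the two brass screw heads clockwise as far as it goes, so that its steel clip lies over the hatch. Finally put the key back upright in its stand, fully home, and leave the paint jar, spray can and tape roll where they are.

Things in the scene. Friction and masses are not known exactly. Their poses are not given: they have to be found in the camera images.
- model: White model car lying belly up in a grey foam cradle, fixed to the bench, 255 x 200 mm over its four black wheels (tops 80 mm above the bench; at x +-72, y +-91 mm). Flat white belly (the deck) 72 mm above the bench. Origin: centre of the underside, on the bench; z up, x along its length, the way the hatch slides shut. Battery bay (blue cells) mid-deck; grey rails 5 mm high at y +-41 mm.
- hatch (a joint): Grey hatch plate, 80 x 74 x 4 mm, that slides on the deck along the model's x. Value: how far it still is from shut, in m (0 shut against its stop, 0.055 widest open, displaced to the model's -x). It slides with about 1.5 N of friction.
- hatch_tab (a point): Middle of the top edge of the red push tab that stands on the hatch, 44 mm wide (along y), 6 mm thick (along x), 16 mm high, top 21 mm above the deck; axes as the model's. Hatch plate extends 43 mm behind (to -x of) the tab's rear face; its top is 5 mm above the deck. With the hatch shut the tab stands 10 mm to +x of the model's centre.
- clip_left (a joint): Captive screw on the model's +y side, with a brass slotted head and a steel clip below it. Value in rad: grows as it turns clockwise seen from above, 0 to 1.35; at 1.35 it is at its stop and the clip lies over the hatch's edge (clip along the model's -y).
- clip_left_slot (a point): Middle of the floor of the slot in the left brass head, on the screw's axis (model x 0, y +60 mm, 82 mm above the bench). Its x axis lies along the slot and along the clip, which points to +x; z up. Head 25 to 26 mm across, top 8 mm above this point; slot 6 mm wide, 8 mm deep, open at both ends. Clip reaches 38 mm from the axis, 14 mm wide.
- clip_right (a joint): The same kind of captive screw on the model's -y side; 0 to 1.35 rad clockwise seen from above, 1.35 at its stop with the clip over the hatch's edge (clip along the model's +y).
- clip_right_slot (a point): Middle of the floor of the slot in the right brass head, on the screw's axis (model x 0, y -60 mm, 82 mm above the bench); axes and sizes as for the left one.
- key: Slotted key, about 90 g, standing upright in the stand. Origin: centre of the underside of its dark collar (30 mm diameter, 6 mm high), z up along the key. Above the collar a flat orange handle 36 mm (x) x 16 mm (y) x 44 mm high, to 50 mm above the origin. Below it a steel shaft 14 mm in diameter, 50 mm long, ending in a blade.
- key_tip (a point): Middle of the blade's lower edge, 58 mm below the key's origin; blade 16 mm wide (along x), 3 mm thick (along y), 8 mm long. Axes as the key's.
- stand_seat (a point): Centre of the mouth of the round hole in the top of the wooden stand block (70 x 70 x 68 mm, fixed to the bench); hole 20 mm in diameter, 62 mm deep, with a small chamfer. The key's collar rests here: its origin is at this point when seated. z up.
- paint_jar: Blue paint jar with black cap, 44 mm diameter, 60 mm high, to be left alone. Origin: centre of its underside.
- spray_can: Red spray can with a paper label, 54 mm diameter, 140 mm high, to be left alone. Origin: centre of its underside.
- tape_roll: Yellow tape roll lying flat, 90 mm diameter, 25 mm high, to be left alone. Origin: centre of its underside.
There are look-alikes about, which are no part of the job. Leave any pink look-alike of the key alone. Of the things shaped like the part that bears stand_seat, the wooden one is meant.

How it is judged:
By the outcome, as a careful person would: the job done as asked, in the order asked, and still so for the second after the job is handed in, with the robot touching nothing.
It also fails if it takes over 72 s, if anything falls off the work surface, if the arm or the gripper's body presses on something with over 40 N, if the wrist force passes 120 N, or if a joint passes its speed limit or range.

ROBOT

A 7-joint arm with a two-finger parallel gripper is mounted at the origin on the work surface. World frame = base frame: x ahead of the robot, y to its left, z up, the work surface at z = 0. Lengths are in m, angles in rad, forces in N, time in s.
With the tool pointing down it reaches from about 0.35 to 0.9 m from the base axis. Payload 8.1 kg.
Tool frame: the origin (TCP) lies at the very end of the fingers, on their centre line; the grasp point (between the pads) lies 19 mm behind it; z points along the fingers, y is the line along which they close (so a half turn about z gives the same grasp; the last joint's range is limited). The gripper opens to 92 mm and grips with 3 to 60 N. Pads are 19 mm wide; open, the fingers measure 130 mm over their backs; the gripper's body (75 mm by 190 mm) begins 47 mm behind the grasp point.
Start: joints at [1.227, 0.434, 0.025, 1.573, -0.012, 1.134, -0.075], TCP at [0.149, -0.607, 0.194] pointing down, gripper open.
Joint ranges: [-2.62, 2.62], [-0.44, 2.09], [-1.27, 1.32], [0.08, 2.57], [-1.32, 4.46], [0.12, 2], [-2.74, 2.74]. Speed limits (rad/s): [2.22, 2.22, 3.01, 3.01, 3.14, 3.14, 3.14].

INTERFACE

Orientations are given as a rotation vector (axis times angle).
In Python, from cell import observe, get_image, sign_off, find_in, trace, place_of gives the robot as it stands. The module is installed in compiled form; this text tells all that it offers.
- The arm moves only by the shell command python3 -m handwheel 'ROWS' [OPENING] [FORCE]. ROWS is JSON, a list of rows, each a list of 6 numbers: the shift along the tool's x, y, z each as a share of 0.02 m, from -1 to 1, then the turn, a rotation vector about the tool's x, y, z each as a share of 4 degrees, from -1 to 1. A call has 1 to 8 rows; each row shifts and turns the commanded pose from where the row before left it, along the tool's axes as they then stand; what a row does not reach is not made up. A row lasts 1/12 s, in which the tool goes at most 41.7 mm and 7.16 degrees, less where a joint would pass 70% of its speed; a pose out of reach is approached as far as the arm can. A call with a number of a shift or a turn outside -1 to 1 is refused whole. A call with a gripper value outside its range is refused whole. OPENING is the opening, from 0 (shut) to 1 (fully open), set as the call begins (- or left out, the last holds). The fingers move at their own pace and stop on an object; FORCE is the grip in N (left out, the last holds). Time passes only in rows, so rows that do not move let the fingers close. It gives the time, the measured TCP pose, the force, the opening and the grip force at its end, in the units of the state.
- observe(): the state, without advancing time (a new reading comes with each control period).
- get_image(name): name is "scene" or "top" or "wrist"; returns a dict with "image" (384x512x3 uint8, red, green, blue), "fx", "fy", "cx", "cy" (pixels), "position" and "orientation" of the camera in the world. Camera axes: x right, y down, z forward; pixel columns grow to the right and rows downward; lengths in m; the calibration is good to about 2 mm. A picture is of the moment at which its call begins. There is no depth.
- sign_off(): hands the job in; it is judged then, once.
Trained networks look in the newest picture that a camera, given by its name, has taken for a name from the list of things; names that differ only in an ending like _2 or _b are one class to them, and where a whole thing is asked for, a point or a joint stands for the part that bears it (a point fixed in the world has none). Each returns a list of dicts, best first, with "score" (0 to 1); they miss things now and then, are a little off and sometimes report something else, mostly with a low value. They report only what shows in the picture. A call takes as long as a camera call. They do not tell look-alikes from the thing itself.
- find_in(label, camera): "rect" ([centre column, centre row, width, height] as shares, 0 to 1, of the picture: columns of its width, rows of its height, round what is visible of it).
- trace(label, camera): "region" (384x512 bool, what is visible of it) and "rect" ([centre column, centre row, width, height] as shares, 0 to 1, of the picture: columns of its width, rows of its height, round what is visible of it).
- place_of(label, camera): "point" ([column, row] as shares, 0 to 1, of the picture: columns of its width, rows of its height: a listed point, or the origin of a listed thing).
The state is a dict: "clock": time; "joints": joint angles; "dq": joint speeds; "joint_efforts": joint torques, N m; "position": TCP position; "ee_rot": TCP orientation; "force": force on the tool from outside, world axes, zero at the start; "ft_torque": the same for the moment, N m; "width": opening from 0.0 (shut) to 1.0 (fully open); "gripper_force": force on a finger pad.
Only numpy, scipy, OpenCV 4.12 (cv2) and the standard library are available. Lean on these libraries where they do the work, as an engineer would, in place of code of your own. Each camera call takes 0.05 s, during which the arm holds its last target. There are 200 camera calls.

## Working session

There is one attempt and no reset: what is moved stays moved. The work goes in short steps, Python scripts to look and compute and a shell command to move; the robot and the scene stay as the last step left them, time stands still between calls to the robot, and variables do not carry over. Pictures are saved under pics/ and viewed, at most 10 in all, crops included, and the job is handed in when it is done.

```bash
mkdir -p pics
cat > h.py <<'E'
import numpy as np, cv2
from cell import observe,get_image,find_in,trace,place_of
from scipy.spatial.transform import Rotation as R
def ray(c,u,v):
    o=np.array(c['orientation'],float)
    M=o if o.shape==(3,3) else (R.from_rotvec(o).as_matrix() if o.size==3 else R.from_quat(o).as_matrix())
    d=M@np.array([(u-c['cx'])/c['fx'],(v-c['cy'])/c['fy'],1.]);return np.array(c['position']),d/np.linalg.norm(d)
def onz(c,u,v,z):
    p,d=ray(c,u,v);return p+d*(z-p[2])/d[2]
def tri(rs):
    A=sum(np.eye(3)-np.outer(d,d) for p,d in rs);b=sum((np.eye(3)-np.outer(d,d))@p for p,d in rs)
    x=np.linalg.solve(A,b);return x,max(np.linalg.norm(np.cross(x-p,d)) for p,d in rs)
def save(c,n,crop=None,k=1):
    im=c['image'][...,::-1]
    if crop:im=im[crop[1]:crop[3],crop[0]:crop[2]]
    cv2.imwrite(n,cv2.resize(im,None,fx=k,fy=k,interpolation=cv2.INTER_CUBIC))
E
python3 - <<'E'
from h import *
s=observe();print(s)
ims=[]
cs={}
for n in ['scene','top','wrist']:
    c=get_image(n);cs[n]=c;ims.append(c['image'])
    print(n,c['fx'],c['cx'],c['cy'],c['position'],c['orientation'])
    np.save('pics/'+n,c['image'])
    for l in ['hatch_tab','clip_left_slot','clip_right_slot','key','key_tip','stand_seat','model','paint_jar','spray_can','tape_roll']:
        print(n,l,[(round(q['score'],2),(np.array(q['point'])*[512,384]).round(1).tolist()) for q in place_of(l,n)][:4])
cv2.imwrite('pics/a.png',cv2.resize(np.vstack([np.hstack(ims[:2])])[...,::-1],(800,300)))
save(cs['scene'],'pics/s.png',k=1.5);save(cs['top'],'pics/t.png',k=1.5)
E
```

```text
{'clock': 0.0, 'joints': array([ 1.22743915,  0.43526429,  0.02499274,  1.57407277, -0.01156596,
        1.13400229, -0.07509046]), 'dq': array([ 0.00070503, -0.00053009, -0.00091979,  0.00055829, -0.00064616,
       -0.00227196,  0.00118387]), 'joint_efforts': array([ 6.98481890e-04, -6.67847729e+01,  9.85446163e-01, -3.14455354e+01,
       -6.05588034e-02,  4.27313894e-02,  1.53761471e-04]), 'position': array([ 0.14880883, -0.60645694,  0.193529  ]), 'ee_rot': array([-3.11732278e+00, -3.76981646e-01,  5.88497903e-04]), 'force': array([-0.30479488,  0.16315627, -0.69951368]), 'ft_torque': array([ 0.01882817, -0.05694084, -0.04939174]), 'gripper_force': 0.0, 'width': 1.0028897783694224}
scene 440.26616162002756 257.28769471936283 191.3535085749477 [1.31829209 0.31121751 0.99339521] [-1.41814002 -2.24050694  0.78679879]
scene hatch_tab [(0.86, [327.3, 170.3])]
scene clip_left_slot [(0.6, [337.2, 188.4]), (0.44, [329.3, 167.4])]
scene clip_right_slot [(0.68, [302.6, 165.6])]
scene key [(0.73, [223.9, 142.5]), (0.63, [180.1, 153.6]), (0.46, [209.0, 156.6])]
scene key_tip [(0.69, [225.2,
[... 601 characters left out ...]
, (0.51, [306.8, 235.2]), (0.4, [308.6, 205.7])]
top key_tip [(0.55, [331.9, 199.8])]
top stand_seat [(0.78, [291.0, 165.8]), (0.65, [306.5, 207.9]), (0.63, [203.3, 226.3])]
top model [(0.76, [205.7, 218.3])]
top paint_jar [(0.63, [128.7, 237.6])]
top spray_can [(0.7, [370.7, 231.3]), (0.54, [247.7, 156.9])]
top tape_roll [(0.68, [219.9, 226.8]), (0.55, [185.3, 209.6])]
wrist 302.65518714709935 252.73404867895093 195.7212007334176 [ 0.22635184 -0.58833264  0.38487958] [ 2.27666329 -1.78527635 -0.27045354]
wrist hatch_tab []
wrist clip_left_slot []
wrist clip_right_slot []
wrist key []
wrist key_tip []
wrist stand_seat []
wrist model []
wrist paint_jar []
wrist spray_can []
wrist tape_roll []
```

View pics/s.png

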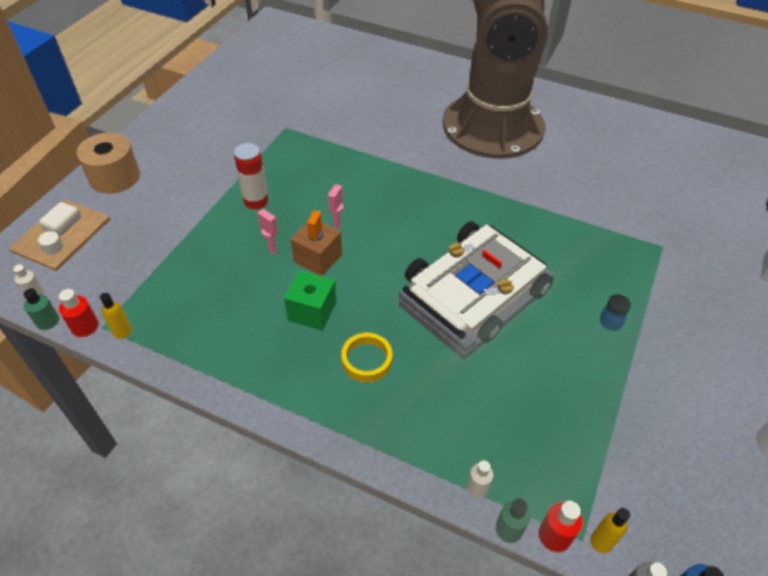

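View pics/t.png

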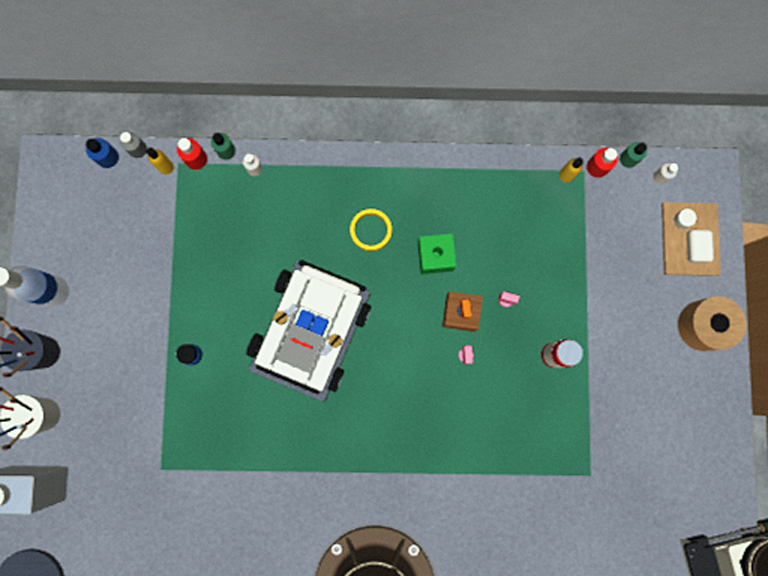

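The scene picture (768 wide) shows the orange key in the wooden stand at (316,225)/(318,248). The look-alikes are two pink keys at (268,228) and (336,200) and a green stand at (310,298). The model is at (478,285), with the hatch's red tab at (492,258) and the brass heads at (457,249) and (506,286). In the top picture the wooden stand is at (463,311).

```bash
cat >> h.py <<'E'
def hue(im,lo,hi,box=None):
    h=cv2.cvtColor(im,cv2.COLOR_RGB2HSV);m=cv2.inRange(h,np.array(lo),np.array(hi))
    if box:
        k=np.zeros_like(m);k[box[1]:box[3],box[0]:box[2]]=1;m=m*k
    return m
def cen(m):
    n,l,s,c=cv2.connectedComponentsWithStats(m);o=sorted(range(1,n),key=lambda i:-s[i,4])[:3]
    return [(c[i].round(1).tolist(),int(s[i,4])) for i in o]
def plan(target,yaw=None,s=None):
    """total shares in tool frame (20mm) and yaw about tool z in 4deg shares to get tool x at world yaw"""
    s=s or observe();M=R.from_rotvec(s['ee_rot']).as_matrix()
    t=M.T@(np.array(target)-s['position'])/.02
    y=np.degrees(np.arctan2(M[1,0],M[0,0]))
    out='shift %s  (toolx yaw %.1f, tilt z %s)'%(t.round(2),y,M[:,2].round(3))
    if yaw is not None: out+=' turnz %.2f'%(-(((yaw-y)+180)%360-180)/4)
    print(out)
E
python3 - <<'E'
from h import *
C={}
for n in ['scene','top']:C[n]=get_image(n)
S,T=C['scene'],C['top']
for nm,lo,hi,bs,bt in [('tab',(0,160,100),(6,255,255),(280,140,380,240),(160,170,250,280)),('orange',(7,180,120),(16,255,255),(190,130,240,190),(290,180,330,230)),('brass',(12,100,60),(26,255,220),(280,140,380,240),(160,170,250,280))]:
    a=cen(hue(S['image'],lo,hi,bs));b=cen(hue(T['image'],lo,hi,bt));print(nm,a,b)
    if nm!='brass':print(tri([ray(S,*a[0][0]),ray(T,*b[0][0])]))
    else:
        for i in a[:2]:
            for j in b[:2]:print(i[0],j[0],tri([ray(S,*i[0]),ray(T,*j[0])]))
for l,z,u,v in [('stand',.068,308,207),('jar',.06,126,236),('can',.14,379,235),('tape',.025,247,153),('pink1',.1,339.5,199),('pink2',.1,311,236.5),('green',.068,291,168)]:
    print(l,onz(T,u,v,z))
s=observe();M=R.from_rotvec(s['ee_rot']).as_matrix();print(M.round(3))
w=get_image('wrist');print(M.T@(w['position']-s['position']),(M.T@R.from_rotvec(w['orientation']).as_matrix()).round(3))
E
```

```text
tab [([327.5, 172.1], 58)] [([200.4, 228.3], 28)]
(array([0.49447919, 0.15685116, 0.08784955]), np.float64(7.259031011294729e-05))
orange [([209.2, 149.5], 127)] [([310.5, 205.3], 80), ([317.0, 219.0], 1)]
(array([ 0.56861109, -0.17513854,  0.09729057]), np.float64(0.0010066980629139192))
brass [([336.4, 190.1], 68), ([303.9, 166.0], 61)] [([186.6, 211.4], 47), ([222.9, 226.7], 44)]
[336.4, 190.1] [186.6, 211.4] (array([0.54519775, 0.20004127, 0.08782385]), np.float64(0.0004116782076581489))
[336.4, 190.1] [222.9, 226.7] (array([0.49468047, 0.14210957, 0.01476001]), np.float64(0.049838868897480314))
[303.9, 166.0] [186.6, 211.4] (array([0.55371714, 0.14868561, 0.16699189]), np.float64(0.0437768823195353))
[303.9, 166.0] [222.9, 226.7] (array([0.50041369, 0.08914592, 0.0864486 ]), np.float64(0.00014012069906823018))
stand [ 0.56655524 -0.17185975  0.068     ]
jar [0.46861841 0.38735661 0.06      ]
can [ 0.48055455 -0.37225252  0.14      ]
tape [0.74254857 0.0206951  0.025     ]
pink1 [ 0.58947546 -0.26411066  0.1       ]
pink2 [ 0.47451395 -0.17729189  0.1       ]
green [ 0.68826351 -0.11839599  0.068     ]
[[ 0.971  0.238 -0.   ]
 [ 0.238 -0.971 -0.   ]
 [-0.     0.    -1.   ]]
[ 0.07955399  0.00031439 -0.19051801] [[ 0.    -0.955 -0.296]
 [ 1.     0.    -0.   ]
 [ 0.    -0.296  0.955]]
```

```bash
python3 -m handwheel '[[0,0,-0.5,0,0,1],[0,0,-0.5,0,0,1],[0,0,-0.5,0,0,1],[0,0,-0.5,0,0,1],[0,0,-0.5,0,0,1],[0,0,0,0,0,1],[0,0,0,0,0,1],[0,0,0,0,0,1]]' 0 20; python3 -m handwheel '[[0,0,0,0,0,0.95]]'
python3 - <<'E'
from h import *
print(observe()['joints'].round(2));plan([.471,.1656,.23],-22)
E
```

```text
clock: 2.47
position: [0.1491, -0.6071, 0.2446]
ee_rot: [3.101, -0.502, 0.0]
force: [0.8, 1.2, 0.6]
width: 0.468
gripper_force: 0.0
clock: 2.55
position: [0.1491, -0.607, 0.2444]
ee_rot: [3.083, -0.605, 0.0]
force: [0.2, -0.1, 1.4]
width: 0.398
gripper_force: 0.0
[ 1.13  0.4   0.16  1.51 -0.07  1.24 -0.65]
shift [  0.3  -41.85   0.72]  (toolx yaw -22.2, tilt z [ 0. -0. -1.]) turnz -0.05
```

```bash
for i in 1; do python3 -m handwheel '[[0,-1,0,0,0,0],[0,-1,0,0,0,0],[0,-1,0,0,0,0],[0,-1,0,0,0,0],[0,-1,0,0,0,0],[0,-1,0,0,0,0],[0,-1,0,0,0,0],[0,-1,0,0,0,0]]'|sed -n 2p;  python3 -m handwheel '[[0,-1,0,0,0,0],[0,-1,0,0,0,0],[0,-1,0,0,0,0],[0,-1,0,0,0,0],[0,-1,0,0,0,0],[0,-1,0,0,0,0],[0,-1,0,0,0,0],[0,-1,0,0,0,0]]'|sed -n 2p; python3 -m handwheel '[[0,-1,0,0,0,0],[0,-1,0,0,0,0],[0,-1,0,0,0,0],[0,-1,0,0,0,0],[0,-1,0,0,0,0],[0,-1,0,0,0,0],[0,-1,0,0,0,0],[0,-1,0,0,0,0]]'|sed -n 2p; python3 -m handwheel '[[0,-1,0,0,0,0],[0,-1,0,0,0,0],[0,-1,0,0,0,0],[0,-1,0,0,0,0],[0,-1,0,0,0,0],[0,-1,0,0,0,0],[0,-1,0,0,0,0],[0,-1,0,0,0,0]]'|sed -n 2p; python3 -m handwheel '[[0,-1,0,0,0,0],[0,-1,0,0,0,0],[0,-1,0,0,0,0],[0,-1,0,0,0,0],[0,-1,0,0,0,0],[0,-1,0,0,0,0],[0,-1,0,0,0,0],[0,-1,0,0,0,0]]'|sed -n 2p; done
python3 - <<'E'
from h import *
print(observe()['joints'].round(2));plan([.471,.1656,.23],-22)
E
```

```text
position: [0.2093, -0.4577, 0.2444]
position: [0.2692, -0.3094, 0.2445]
position: [0.3291, -0.161, 0.2445]
position: [0.3891, -0.0127, 0.2445]
position: [0.4491, 0.1356, 0.2444]
[ 0.1   0.19 -0.59  1.82  0.12  1.16 -2.48]
shift [ 0.45 -1.8   0.72]  (toolx yaw -22.0, tilt z [ 0. -0. -1.]) turnz -0.01
```

```bash
python3 -m handwheel '[[0.45,-0.9,0.35,0,0,0],[0,-0.9,0.37,0,0,0],[0,0,0,0,0,0]]'|sed -n 2p;python3 - <<'E'
from h import *
w=get_image('wrist');save(w,'pics/w1.png',k=1.5);print(w['position'])
for l in ['hatch_tab','clip_left_slot','clip_right_slot']:
    for q in place_of(l,'wrist')[:3]:
        p=np.array(q['point'])*[512,384];print(l,q['score'],p.round(1),onz(w,*p,.093 if 'tab' in l else .082).round(4))
b=cen(hue(w['image'],(0,160,60),(6,255,255)));print(b,onz(w,*b[0][0],.09))
E
```

```text
position: [0.471, 0.1677, 0.2288]
[0.54505043 0.13719813 0.41920155]
hatch_tab 0.55 [258.  157.2] [0.4894 0.1536 0.093 ]
clip_left_slot 0.72 [196.6 126.9] [0.5433 0.2041 0.082 ]
clip_right_slot 0.81 [310.4 121.5] [0.5026 0.0872 0.082 ]
[([255.7, 154.1], 265)] [0.49295864 0.15485482 0.09      ]
```

View pics/w1.png

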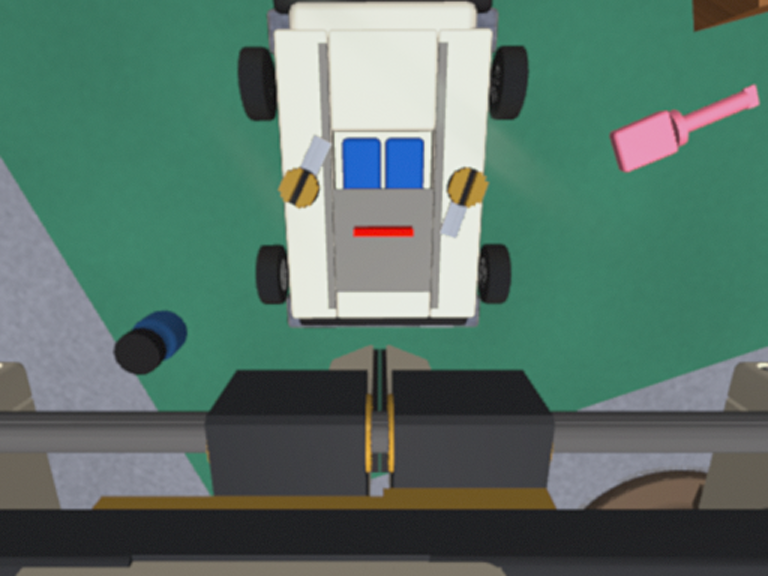

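```bash
python3 -m handwheel '[[0,0.15,1,0,0,0],[0,0,1,0,0,0],[0,0,1,0,0,0],[0,0,1,0,0,0],[0,0,1,0,0,0],[0,0,1,0,0,0],[0,0,1,0,0,0],[0,0,0.2,0,0,0]]';python3 -m handwheel '[[0.4,0,0,0,0,0],[0.4,0,0,0,0,0],[0.4,0,0,0,0,0],[0.4,0,0,0,0,0],[0.4,0,0,0,0,0],[0.4,0,0,0,0,0]]'; python3 -m handwheel '[[0.2,0,0,0,0,0],[0.2,0,0,0,0,0],[0,0,0,0,0,0]]'
```

```text
clock: 7.0
position: [0.468, 0.1599, 0.0838]
ee_rot: [3.081, -0.601, -0.004]
force: [-0.4, -0.2, 0.5]
width: 0.004
gripper_force: 0.0
clock: 7.5
position: [0.5154, 0.1435, 0.0865]
ee_rot: [-3.083, 0.601, -0.002]
force: [-0.5, -0.3, -0.6]
width: 0.007
gripper_force: 0.0
clock: 7.75
position: [0.5221, 0.1406, 0.0858]
ee_rot: [-3.084, 0.601, -0.0]
force: [0.4, 0.5, 0.3]
width: 0.005
gripper_force: 0.0
```

```bash
python3 -m handwheel '[[0.1,0,0,0,0,0],[0.1,0,0,0,0,0],[0,0,0,0,0,0]]'|sed -n '2p;4p'; python3 -m handwheel '[[0.1,0,0,0,0,0],[0.1,0,0,0,0,0],[0,0,0,0,0,0]]'|sed -n '2p;4p';python3 - <<'E'
from h import *
w=get_image('wrist');save(w,'pics/w2.png',crop=(100,0,400,260),k=2)
E
```

```text
position: [0.5253, 0.1394, 0.0859]
force: [0.7, 0.5, 0.6]
position: [0.5292, 0.1378, 0.0859]
force: [0.8, -0.1, 1.2]
```

View pics/w2.png

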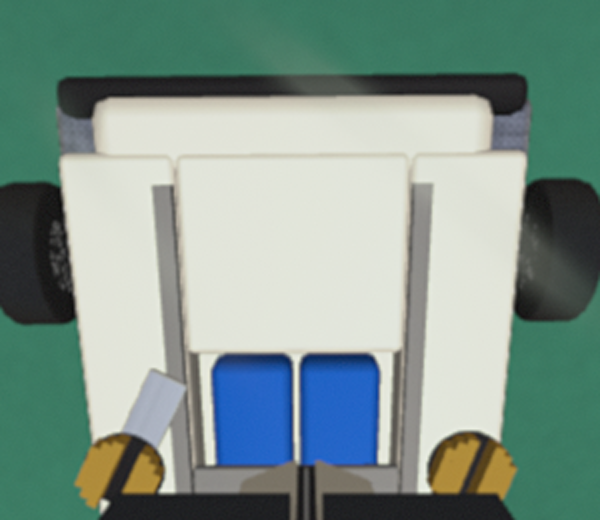

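Run:
```python
from h import *
w=get_image('wrist');c=np.array([.5228,.1446]);u=np.array([.927,-.375]);v=np.array([.375,.927])
for n,p,z in [('hatchfront',(250,233.5),.077),('bayfront',(250,176),.072),('Lhead',(160,234),.09),('Rhead',(336,234),.09),('decktip',(230,76),.072)]:
    q=onz(w,*p,z)[:2]-c;print(n,q@u,q@v)
T=get_image('top');S=get_image('scene')
for I,b in ((S,(280,140,380,240)),(T,(160,170,250,280))):print(cen(hue(I['image'],(0,140,80),(6,255,255),b)))
save(S,'pics/s2.png',crop=(260,120,400,240),k=5)
print(observe()['position'])
```

```text
hatchfront -0.002029269515288019 -0.0025225013179996283
bayfront 0.03911144179675144 -0.0025865668923624636
Lhead 0.003484311405618005 0.05775307265737519
Rhead 0.0034734083154592914 -0.060371269408162516
decktip 0.10375565351754298 0.009848480735418597
[([329.1, 173.5], 45)]
[]
[0.52878658 0.13798238 0.08591181]
```

View pics/s2.png

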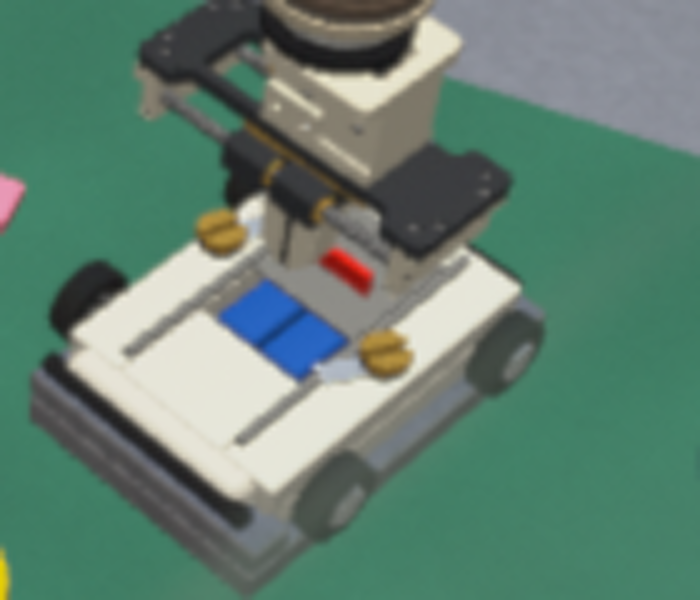

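Run:
```python
from h import *
S=get_image('scene');M=R.from_rotvec(S['orientation']).as_matrix()
def pr(X):
    q=M.T@(np.array(X)-S['position']);return np.array([S['cx']+S['fx']*q[0]/q[2],S['cy']+S['fy']*q[1]/q[2]])
t=observe()['position']
for dz in (0,.02,.04):print(dz,(pr(t+[0,0,dz])-[260,120])*5)
c=np.array([.5228,.1446]);u=np.array([.927,-.375]);v=np.array([.375,.927])
for n,a,b,z in [('tab',-.031,0,.093),('tabshut',.01,0,.093),('L',0,.06,.09),('R',0,-.06,.09),('hf',.003,0,.077)]:
    print(n,(pr([*(c+a*u+b*v),z])-[260,120])*5)
```

```text
0 [283.78297096 293.80144174]
0.02 [288.23862082 269.53167046]
0.04 [292.81189333 244.62121257]
tab [338.10675995 253.40436087]
tabshut [288.18468805 291.11536163]
L [383.67019237 348.21258863]
R [219.6659464  225.44223627]
hf [293.1838636  303.74022267]
```

s2 shows the closed fingertips at crop (287,265). The reported TCP projects to (284,294), so the tips sit about 20 mm above it and passed over the tab at (345,268), which has not moved. I'll go back behind the tab and descend by feel.

```bash
python3 -m handwheel '[[0,0,-1,0,0,0],[-1,-0.2,0,0,0,0],[-1,0,0,0,0,0],[-1,0,0,0,0,0],[0,0,1,0,0,0],[0,0,0.4,0,0,0],[0,0,0,0,0,0]]'|sed -n '2p;4p'
python3 - <<'E'
from h import *
S=get_image('scene');save(S,'pics/s3.png',crop=(260,120,400,240),k=5);M=R.from_rotvec(S['orientation']).as_matrix()
q=M.T@(observe()['position']-S['position']);print((S['cx']+S['fx']*q[0]/q[2]-260)*5,(S['cy']+S['fy']*q[1]/q[2]-120)*5)
E
```

```text
position: [0.4737, 0.1633, 0.0764]
force: [0.2, -1.2, 0.7]
358.08554522945997 252.98556649780835
```

View pics/s3.png

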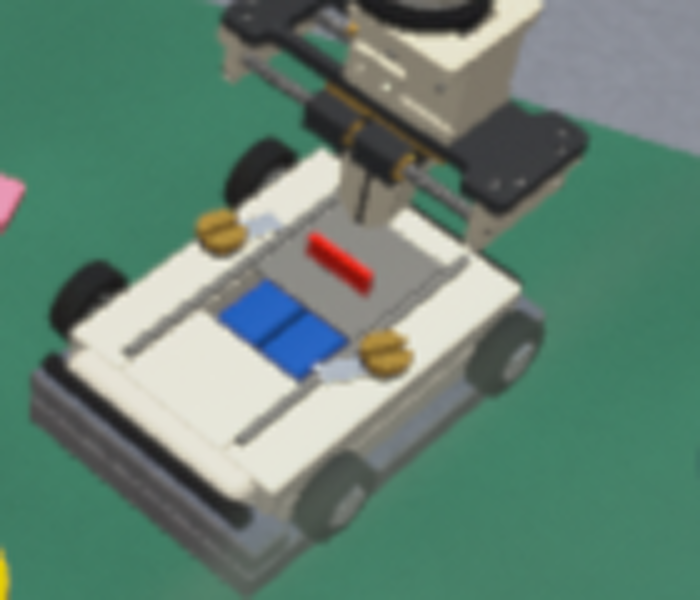

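s3 shows the closed tips at crop (367,222), while the TCP projects to (358,253). With the reported z at 0.076 there is no contact, which confirms the tips are about 24 mm shorter when closed.

```bash
python3 -m handwheel '[[0,0,0.25,0,0,0],[0,0,0.25,0,0,0],[0,0,0,0,0,0]]'|sed -n '2p;4p';python3 -m handwheel '[[0,0,0.25,0,0,0],[0,0,0,0,0,0]]'|sed -n '2p;4p'; python3 -m handwheel '[[0.4,0,0,0,0,0],[0.4,0,0,0,0,0],[0.4,0,0,0,0,0],[0,0,0,0,0,0]]'|sed -n '2p;4p';  python3 - <<'E'
from h import *
S=get_image('scene')
print(cen(hue(S['image'],(0,140,80),(6,255,255),(280,140,380,240))))
w=get_image('wrist')
print(cen(hue(w['image'],(0,140,60),(6,255,255))))
E
```

```text
position: [0.4748, 0.1638, 0.0672]
force: [-0.3, -0.4, -0.4]
position: [0.4746, 0.1639, 0.0623]
force: [-0.8, -0.5, -0.1]
position: [0.4994, 0.154, 0.0631]
force: [0.5, -0.1, -1.0]
[([331.0, 174.9], 22)]
[([252.7, 248.9], 46), ([286.7, 241.8], 19), ([219.7, 241.1], 7)]
```

```bash
python3 -m handwheel '[[-0.75,0,0,0,0,0],[-0.75,0,0,0,0,0],[0,0,0.2,0,0,0],[0,0,0.2,0,0,0],[0,0,0,0,0,0]]'|sed -n '2p;4p';python3 -m handwheel '[[0,0,0.2,0,0,0],[0,0,0,0,0,0]]'|sed -n '2p;4p';  python3 - <<'E'
from h import *
S=get_image('scene')
print(cen(hue(S['image'],(0,140,80),(6,255,255),(280,140,380,240))))
w=get_image('wrist')
print(cen(hue(w['image'],(0,140,60),(6,255,255))))
g=cv2.resize(S['image'][120:240,260:400],None,fx=3,fy=3)
i=cv2.resize(w['image'][130:330,150:350],None,fx=1.8,fy=1.8)
cv2.imwrite('pics/m.png',np.hstack([g,i])[...,::-1])
E
```

```text
position: [0.4692, 0.166, 0.0543]
force: [0.8, -0.2, 0.7]
position: [0.4695, 0.1659, 0.0503]
force: [-0.8, -0.2, -0.2]
[([327.5, 172.1], 62)]
[([253.3, 206.6], 1466)]
```

View pics/m.png

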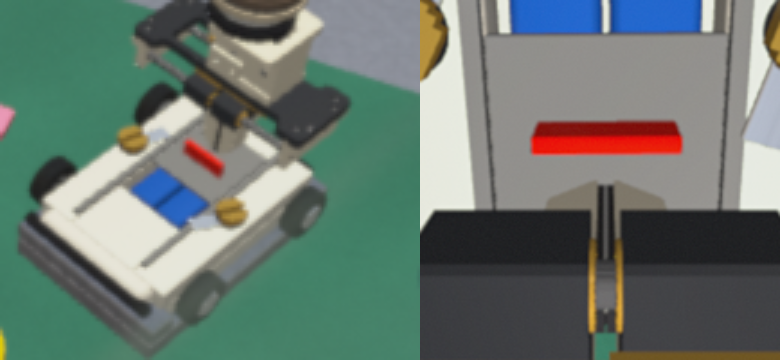

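The combined picture shows the tab free at (205,157) left and (606,138) right, with the closed tips behind it and now low. I'll push again.

```bash
python3 -m handwheel '[[0.4,0,0,0,0,0],[0.4,0,0,0,0,0],[0.4,0,0,0,0,0],[0.4,0,0,0,0,0],[0,0,0,0,0,0]]'|sed -n '2p;4p';  python3 - <<'E'
from h import *
S=get_image('scene')
print(cen(hue(S['image'],(0,140,80),(6,255,255),(280,140,380,240))))
w=get_image('wrist')
b=cen(hue(w['image'],(0,140,60),(6,255,255)));print(b,onz(w,*b[0][0],.088))
E
```

```text
position: [0.501, 0.1535, 0.051]
force: [1.3, 0.3, -0.4]
[([322.1, 176.2], 67)]
[([253.0, 224.7], 1529)] [0.51436156 0.14710845 0.088     ]
```

The tab is moving with the fingers. About 19 mm remain.

```bash
python3 -m handwheel '[[0.3,0,0,0,0,0],[0.3,0,0,0,0,0],[0.2,0,0,0,0,0],[0,0,0,0,0,0]]'|sed -n '2p;4p'; python3 -m handwheel '[[0.1,0,0,0,0,0],[0.1,0,0,0,0,0],[0,0,0,0,0,0]]'|sed -n '2p;4p'; python3 -m handwheel '[[0.1,0,0,0,0,0],[0,0,0,0,0,0]]'|sed -n '2p;4p'
python3 - <<'E'
from h import *
w=get_image('wrist')
b=cen(hue(w['image'],(0,140,60),(6,255,255)));print(b,onz(w,*b[0][0],.088))
E
```

```text
position: [0.5146, 0.1478, 0.0509]
force: [0.6, 0.3, 0.3]
position: [0.5176, 0.1468, 0.0509]
force: [0.1, -0.0, -0.6]
position: [0.5192, 0.1461, 0.0509]
force: [-1.1, -0.1, 0.3]
[([253.2, 227.2], 1512)] [0.53208755 0.14007388 0.088     ]
```

```bash
python3 -m handwheel '[[0.1,0,0,0,0,0],[0,0,0,0,0,0],[0,0,0,0,0,0]]'|sed -n '2p;4p'; python3 -m handwheel '[[0.1,0,0,0,0,0],[0,0,0,0,0,0],[0,0,0,0,0,0]]'|sed -n '2p;4p'
python3 - <<'E'
from h import *
w=get_image('wrist')
b=cen(hue(w['image'],(0,140,60),(6,255,255)));print(b,onz(w,*b[0][0],.088))
E
```

```text
position: [0.5193, 0.146, 0.0508]
force: [-8.7, 2.0, 4.5]
position: [0.5193, 0.146, 0.0507]
force: [-13.2, 3.0, 8.4]
[([253.0, 227.6], 1563)] [0.53231634 0.14011405 0.088     ]
```

The hatch is at its stop: 13 N, and the tab is at model x +10 mm. Next I back off, lift, unwind the wrist and go to the key.

```bash
python3 -m handwheel '[[-0.4,0,0,0,0,0],[0,0,-1,0,0,-1],[0,0,-1,0,0,-1],[0,0,-1,0,0,-1],[0,0,-1,0,0,-1],[0,0,-1,0,0,-1],[0,0,-1,0,0,-1],[0,0,-1,0,0,-1]]' 1|sed -n '1,2p;4p';  python3 -m handwheel '[[0,0,-1,0,0,-1],[0,0,-0.5,0,0,-1],[0,0,0,0,0,-1],[0,0,0,0,0,-1],[0,0,0,0,0,-1],[0,0,0,0,0,-1],[0,0,0,0,0,-1],[0,0,0,0,0,-1]]'|sed -n '1,2p;4p';python3 -m handwheel '[[0,0,0,0,0,-1],[0,0,0,0,0,-1],[0,0,0,0,0,-1],[0,0,0,0,0,-1],[0,0,0,0,0,-1],[0,0,0,0,0,-1],[0,0,0,0,0,-1],[0,0,0,0,0,-0.5]]'|sed -n '1,2p;4p'
python3 - <<'E'
from h import *
print(observe()['joints'].round(2));plan([.567,-.174,.23],68)
w=get_image('wrist');np.save('pics/tabview',w['image'])
c=np.array([.5228,.1446]);u=np.array([.927,-.375]);v=np.array([.375,.927])
for lo,hi,z,n in (((0,160,60),(6,255,255),.088,'tab'),((14,120,70),(26,255,255),.09,'brass')):
    for b in cen(hue(w['image'],lo,hi)):
        q=onz(w,*b[0],z);print(n,b,q.round(4),((q[:2]-c)@u).round(4),((q[:2]-c)@v).round(4))
E
```

```text
clock: 13.2
position: [0.5159, 0.1474, 0.1921]
force: [-0.0, 0.0, -0.2]
clock: 13.87
position: [0.5159, 0.1474, 0.2211]
force: [0.6, -0.5, 0.0]
clock: 14.53
position: [0.5159, 0.1474, 0.221]
force: [0.1, 0.1, 0.4]
[ 0.26  0.4  -0.87  1.7   0.32  1.19 -1.07]
shift [-13.97   8.34  -0.44]  (toolx yaw 68.2, tilt z [ 0.001 -0.    -1.   ]) turnz 0.05
tab ([268.4, 178.2], 213) [0.5315 0.1409 0.088 ] 0.0094 -0.0002
brass ([390.1, 333.1], 2736) [ 0.604  -0.1094  0.09  ] 0.1706 -0.205
brass ([459.5, 195.2], 794) [0.7217 0.0443 0.09  ] 0.222 -0.0183
brass ([418.0, 288.5], 767) [ 0.6523 -0.057   0.09  ] 0.1957 -0.1383
```

```bash
python3 -m handwheel '[[-0.87,0.52,0,0,0,0],[-0.87,0.52,0,0,0,0],[-0.87,0.52,0,0,0,0],[-0.87,0.52,0,0,0,0],[-0.87,0.52,0,0,0,0],[-0.87,0.52,0,0,0,0],[-0.87,0.52,0,0,0,0],[-0.87,0.52,0,0,0,0]]'|sed -n '2p;4p';  python3 -m handwheel '[[-0.87,0.52,0,0,0,0],[-0.87,0.52,0,0,0,0],[-0.87,0.52,0,0,0,0],[-0.87,0.52,0,0,0,0],[-0.87,0.52,0,0,0,0],[-0.87,0.52,0,0,0,0],[-0.87,0.52,0,0,0,0],[-0.87,0.52,0,0,0,0]]'|sed -n '2p;4p'; python3 -m handwheel '[[0,0,0,0,0,0],[0,0,0,0,0,0]]'|sed -n '1,2p;4p'
cat > key.py <<'E'
from h import *
# handle top quad from orange mask
import sys
w=get_image('wrist');print(observe()['joints'].round(2))
m=hue(w['image'],(5,150,60),(18,255,255));b=cen(m);print(b)
for l in ['key','stand_seat']:
    for q in place_of(l,'wrist')[:3]:
        p=np.array(q['point'])*[512,384];print(l,round(q['score'],2),p.round(1),onz(w,*p,.068).round(4))
cv2.imwrite(sys.argv[1],cv2.resize(w['image'],None,fx=1.5,fy=1.5)[...,::-1])
E
python3 key.py pics/k1.png
```

```text
position: [0.5408, -0.0139, 0.2211]
force: [0.7, -0.9, -0.3]
position: [0.5657, -0.1742, 0.221]
force: [0.8, 0.5, -0.4]
clock: 16.08
position: [0.5654, -0.1743, 0.2206]
force: [-0.3, 1.2, 0.1]
[ 0.74  0.47 -0.78  1.57  0.35  1.24 -0.49]
[([254.3, 169.6], 3298), ([250.7, 330.7], 23), ([238.5, 335.7], 11)]
key 0.91 [239.5 223.3] [ 0.5267 -0.2253  0.068 ]
key 0.74 [256.8 175.8] [ 0.5685 -0.1781  0.068 ]
key 0.73 [165.8 139.1] [ 0.4898 -0.1003  0.068 ]
stand_seat 0.83 [344.8  88.7] [ 0.6914 -0.125   0.068 ]
stand_seat 0.78 [255.8 176.6] [ 0.5671 -0.1785  0.068 ]
```

View pics/k1.png

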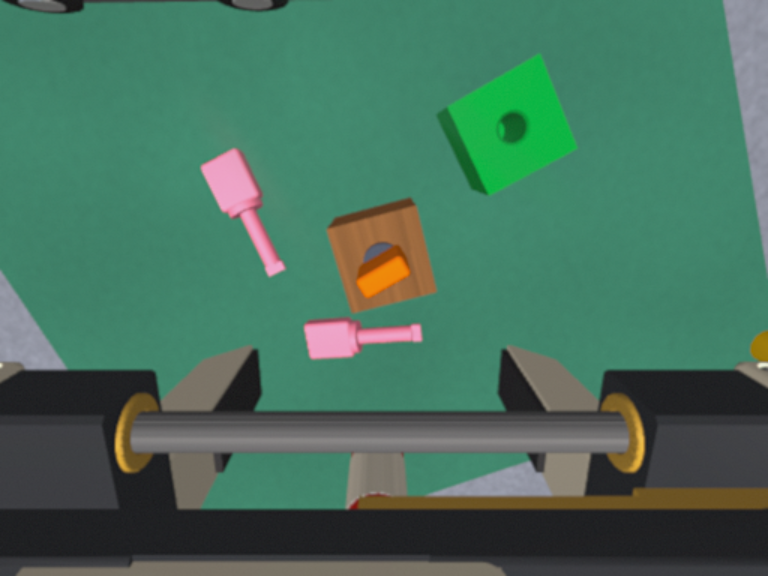

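k1 shows the orange handle at (383,275) in the wooden stand at (382,255). The pink keys lie at (232,182) and (345,338), and the green stand is at (512,125). So the thing to grasp is the orange one in the wooden stand.

```bash
cat > ktop.py <<'E'
from h import *
import json,os
w=get_image('wrist')
h=cv2.cvtColor(w['image'],cv2.COLOR_RGB2HSV)
m=hue(w['image'],(5,180,60),(18,255,255));n,l,s,c=cv2.connectedComponentsWithStats(m);i=1+np.argmax(s[1:,4])
V=h[...,2][l==i];t,_=cv2.threshold(V.reshape(-1,1),0,255,cv2.THRESH_OTSU)
top=((l==i)&(h[...,2]>t)).astype('uint8');n2,l2,s2,_=cv2.connectedComponentsWithStats(top);top=(l2==1+np.argmax(s2[1:,4])).astype('uint8')
r=cv2.minAreaRect(np.argwhere(top)[:,::-1].astype(np.float32));bx=cv2.boxPoints(r)
P=np.array([onz(w,*p,.118) for p in bx]);e=[P[1]-P[0],P[2]-P[1]];L=max(e,key=np.linalg.norm)
print('V thr',t,'rect',r,'sizes',[np.linalg.norm(x).round(4) for x in e],'yaw',np.degrees(np.arctan2(L[1],L[0]))%180,'centre',P.mean(0).round(4))
p,d=ray(w,*r[0]);f='pics/rays.json';a=json.load(open(f)) if os.path.exists(f) else []
a.append([p.tolist(),d.tolist()]);json.dump(a,open(f,'w'))
if len(a)>1:print('tri',tri([(np.array(x),np.array(y)) for x,y in a[-2:]]))
E
python3 ktop.py
python3 -m handwheel '[[0,0,0,0,0,-1],[0,0,0,0,0,-1],[0,0,0,0,0,-1],[0,0,0,0,0,-1],[0,0,0,0,0,-1],[0,0,0,0,0,-1],[0,0,0,0,0,-1],[0,0,0,0,0,-1]]'|sed -n '2p';python3 -m handwheel '[[0,0,0,0,0,-1],[0,0,0,0,0,-1],[0,0,0,0,0,-1],[0,0,0,0,0,-1],[0,0,0,0,0,-1],[0,0,0,0,0,-1],[0,0,0,0,0,-1],[0,0,0,0,0,-1]]'|sed -n '2p';python3 -m handwheel '[[0,0,0,0,0,-1],[0,0,0,0,0,-1],[0,0,0,0,0,-1],[0,0,0,0,0,-1],[0,0,0,0,0,-1],[0,0,0,0,0,-1],[0,0,0,0,0,-1],[0,0,0,0,0,-1]]'|sed -n '2p';python3 -m handwheel '[[0,0,0,0,0,-1],[0,0,0,0,0,-1],[0,0,0,0,0,-1],[0,0,0,0,0,-1],[0,0,0,0,0,-0.75],[0,0,0,0,0,0]]'|sed -n '1,2p'
python3 ktop.py
```

```text
V thr 190.0 rect ((255.91539001464844, 186.9769287109375), (15.008200645446777, 34.605690002441406), 60.2551155090332) sizes [np.float64(0.0349), np.float64(0.0154)] yaw 8.545389589376411 centre [ 0.5672 -0.1745  0.118 ]
position: [0.5656, -0.1717, 0.2212]
position: [0.5656, -0.1719, 0.2212]
position: [0.5656, -0.1719, 0.2212]
clock: 18.78
position: [0.5655, -0.172, 0.2211]
V thr 203.0 rect ((250.00990295410156, 186.59901428222656), (33.63225555419922, 14.627046585083008), 84.2894058227539) sizes [np.float64(0.0145), np.float64(0.035)] yaw 8.965345606193509 centre [ 0.5664 -0.175   0.118 ]
tri (array([ 0.56700021, -0.17513839,  0.11492679]), np.float64(0.0001348963516378303))
```

Run:
```python
from h import *
print(observe()['joints'].round(2));plan([.567,-.175,.058],188.8)
```

```text
[ 0.95  0.64 -1.21  1.56  0.61  1.37  1.3 ]
shift [-0.06 -0.15  8.15]  (toolx yaw -177.0, tilt z [ 0. -0. -1.]) turnz -1.45
```

```bash
python3 -m handwheel '[[-0.05,-0.15,0,0,0,-0.75],[0,0,0,0,0,-0.7],[0,0,1,0,0,0],[0,0,1,0,0,0],[0,0,1,0,0,0],[0,0,1,0,0,0],[0,0,1,0,0,0],[0,0,0,0,0,0]]'|sed -n '1,2p;4p'; python3 ktop.py
python3 - <<'E'
from h import *
print(observe()['joints'].round(2));plan([.567,-.175,.058],188.8)
E
```

```text
clock: 19.5
position: [0.5644, -0.1758, 0.1174]
force: [-2.0, -0.4, -0.3]
V thr 201.0 rect ((253.5, 229.0), (46.0, 21.0), 90.0) sizes [np.float64(0.0139), np.float64(0.0338)] yaw 9.322984108541796 centre [ 0.5665 -0.1753  0.118 ]
tri (array([ 0.56631707, -0.17516307,  0.11730809]), np.float64(0.0001296750719874244))
[ 0.92  0.74 -1.15  1.68  0.71  1.21  1.32]
shift [-0.09  0.01  3.08]  (toolx yaw -171.3, tilt z [-0.003  0.    -1.   ]) turnz -0.02
```

```bash
python3 -m handwheel '[[-0.1,0,0.6,0,0,0],[0,0,0.6,0,0,0],[0,0,0.6,0,0,0],[0,0,0.6,0,0,0],[0,0,0.6,0,0,0],[0,0,0,0,0,0],[0,0,0,0,0,0]]'|sed -n '1,2p;4p'; python3 -m handwheel '[[0,0,0,0,0,0],[0,0,0,0,0,0],[0,0,0,0,0,0],[0,0,0,0,0,0],[0,0,0,0,0,0],[0,0,0,0,0,0],[0,0,0,0,0,0],[0,0,0,0,0,0]]' 0 40;python3 -m handwheel '[[0,0,0,0,0,0],[0,0,0,0,0,0],[0,0,0,0,0,0],[0,0,0,0,0,0],[0,0,0,0,0,0],[0,0,0,0,0,0]]'
```

```text
clock: 20.13
position: [0.5681, -0.1753, 0.0601]
force: [-0.4, -0.4, 0.7]
clock: 20.8
position: [0.5686, -0.1755, 0.061]
ee_rot: [-0.241, 3.132, -0.0]
force: [-0.4, 0.5, -0.0]
width: 0.47
gripper_force: 0.0
clock: 21.3
position: [0.5686, -0.1755, 0.0609]
ee_rot: [0.241, -3.132, 0.0]
force: [-0.6, 0.6, 0.2]
width: 0.171
gripper_force: 40.0
```

The grip is good: 15.7 mm against the 16 mm handle, at 40 N. Next I lift and turn toward the slot yaw.

```bash
python3 -m handwheel '[[0,0,-0.4,0,0,0],[0,0,-0.8,0,0,0],[0,0,-1,0,0,0],[0,0,-1,0,0,0],[0,0,-1,0,0,0],[0,0,-1,0,0,1],[0,0,-1,0,0,1],[0,0,-0.8,0,0,1]]'|sed -n '2p;4,6p';python3 -m handwheel '[[0,0,0,0,0,1],[0,0,0,0,0,1],[0,0,0,0,0,1],[0,0,0,0,0,1],[0,0,0,0,0,1],[0,0,0,0,0,1],[0,0,0,0,0,1],[0,0,0,0,0,1]]'|sed -n '1,2p;4,6p'
python3 - <<'E'
from h import *
print(observe()['joints'].round(2));plan([.588,.099,.205],145)
E
```

```text
position: [0.5691, -0.1748, 0.2042]
force: [1.4, 0.1, -1.2]
width: 0.17
gripper_force: 40.0
clock: 22.63
position: [0.5688, -0.1748, 0.2026]
force: [0.4, -0.2, -1.7]
width: 0.17
gripper_force: 40.0
[ 0.86  0.58 -1.01  1.58  0.51  1.27  0.72]
shift [ 7.14 11.72 -0.12]  (toolx yaw 144.6, tilt z [ 0.001  0.    -1.   ]) turnz -0.09
```

```bash
python3 -m handwheel '[[0.51,0.84,0,0,0,0],[0.51,0.84,0,0,0,0],[0.51,0.84,0,0,0,0],[0.51,0.84,0,0,0,0],[0.51,0.84,0,0,0,0],[0.51,0.84,0,0,0,0],[0.51,0.84,0,0,0,0],[0.51,0.84,0,0,0,0]]'|sed -n '2p;4p';python3 -m handwheel '[[0.51,0.84,0,0,0,0],[0.51,0.84,0,0,0,0],[0.51,0.84,0,0,0,0],[0.51,0.84,0,0,0,0],[0.51,0.84,0,0,0,0],[0.51,0.84,0,0,0,0]]'|sed -n '2p';python3 -m handwheel '[[0,0,0,0,0,0],[0,0,0,0,0,0],[0,0,0,0,0,0]]'|sed -n '1,2p'
cat > heads.py <<'E'
from h import *
import sys
w=get_image('wrist');s=observe();print(s['position'].round(4),s['joints'].round(2))
cv2.imwrite('pics/h.png',cv2.resize(w['image'],None,fx=1.5,fy=1.5)[...,::-1])
img=w['image'];ex=np.array([[.545,.2],[.5005,.0892]])
for k,l in enumerate(['clip_left_slot','clip_right_slot']):
    for q in place_of(l,'wrist')[:2]:
        p=np.array(q['point'])*[512,384];print(l,round(q['score'],2),p.round(1),onz(w,*p,.082).round(4))
m=hue(img,(12,90,50),(28,255,255));m=cv2.morphologyEx(m,cv2.MORPH_CLOSE,np.ones((9,9)))
n,lab,st,c=cv2.connectedComponentsWithStats(m)
for i in range(1,n):
    if st[i,4]<150:continue
    q=onz(w,*c[i],.09)
    d=np.linalg.norm(ex-q[:2],axis=1)
    if d.min()>.025:continue
    ys,xs=np.where(lab==i);hull=cv2.convexHull(np.stack([xs,ys],1));(cx,cy),r=cv2.minEnclosingCircle(hull)
    # slot: dark pixels in circle, rectified to world frame at z=.09
    mask=np.zeros(lab.shape,'uint8');cv2.circle(mask,(int(round(cx)),int(round(cy))),int(r-1),1,-1)
    hsv=cv2.cvtColor(img,cv2.COLOR_RGB2HSV);dk=(mask>0)&(hsv[...,2]<90)
    P=np.array([onz(w,x,y,.09)[:2] for y,x in np.argwhere(dk)]);
    if len(P)<5:print('no dark');continue
    C=np.cov((P-P.mean(0)).T);e,v=np.linalg.eigh(C);a=np.degrees(np.arctan2(v[1,1],v[0,1]))%180
    print('head','LR'[d.argmin()],'blob',q.round(4),'circle',onz(w,cx,cy,.09).round(4),'r px',round(r,1),'slot yaw',round(a,1),'dark mean',P.mean(0).round(4),len(P),'aspect',round((e[1]/e[0])**.5,1))
E
python3 heads.py
```

```text
position: [0.5795, -0.017, 0.2026]
force: [0.1, -0.2, -0.2]
position: [0.5875, 0.1006, 0.2026]
clock: 24.05
position: [0.5877, 0.0988, 0.2018]
[0.5877 0.0982 0.2015] [ 0.39  0.57 -1.    1.58  0.5   1.27  0.26]
clip_left_slot 0.76 [313.2  89.5] [0.5457 0.1991 0.082 ]
clip_right_slot 0.76 [194.4 113.8] [0.4973 0.091  0.082 ]
head L blob [0.5439 0.1995 0.09  ] circle [0.5443 0.1997 0.09  ] r px 15.6 slot yaw 130.3 dark mean [0.5439 0.1995] 79 aspect 8.8
head R blob [0.5001 0.0887 0.09  ] circle [0.4999 0.0884 0.09  ] r px 14.8 slot yaw 141.1 dark mean [0.4998 0.0885] 102 aspect 6.3
```

View pics/h.png

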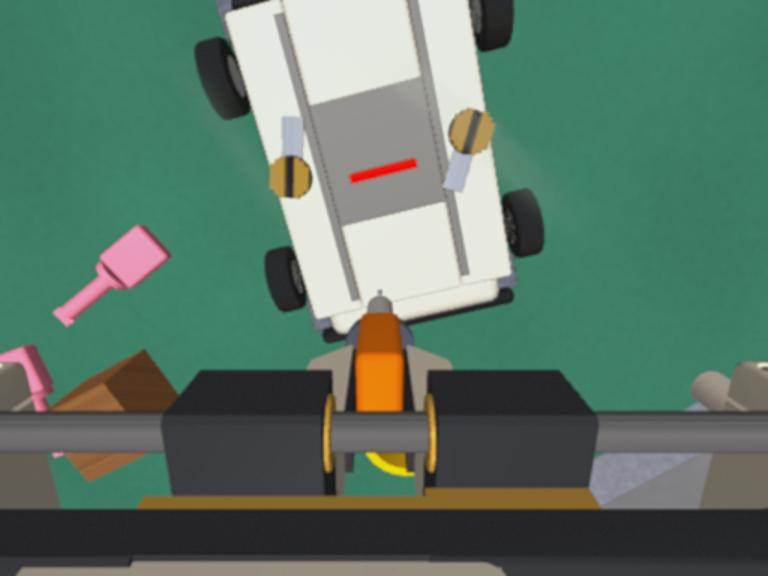

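h.png shows the hatch fully shut over the bay, with the tab at (383,170). The left head is at (471,131), the right head at (290,177), and the key hangs straight with its tip at (380,292).

```bash
cat > tip.py <<'E'
from h import *
w=get_image('wrist');s=observe();M=R.from_rotvec(s['ee_rot']).as_matrix();t=s['position']
for q in place_of('key_tip','wrist')[:2]:
    p=np.array(q['point'])*[512,384];print('tip',round(q['score'],2),p.round(1),(M.T@(onz(w,*p,t[2]-.051)-t)).round(4))
for q in place_of('key','wrist')[:2]:
    p=np.array(q['point'])*[512,384];print('key',round(q['score'],2),p.round(1),(M.T@(onz(w,*p,t[2]+.007)-t)).round(4))
cM=R.from_rotvec(w['orientation']).as_matrix()
def pr(x):
    X=cM.T@(M@np.array(x)+t-w['position']);return [round(float(w['cx']+w['fx']*X[0]/X[2]),1),round(float(w['cy']+w['fy']*X[1]/X[2]),1)]
for c in (0,.002,.004):print(c,'blade +x end',pr([c+.008,0,.051]),'-x',pr([c-.008,0,.051]),'shaft end front',pr([c+.007,0,.043]),'shaft top front',pr([c+.007,0,-.007]),'collar front',pr([c+.015,0,-.007]),'collar L',pr([c,-.015,-.007]),'handle top front edge',pr([c+.018,0,-.0566]))
g=cv2.cvtColor(w['image'],cv2.COLOR_RGB2HSV)
print([(r,w['image'][r,250:257].mean(0).astype(int).tolist(),g[r,253].tolist()) for r in range(188,262,2)])
h=g[...,:];o=hue(w['image'],(5,180,60),(18,255,255),(225,190,285,290));br=(o>0)&(g[...,2]>205)
ys,xs=np.where(o);print('orange rows',ys.min(),ys.max(),'cols',xs.min(),xs.max());
for r in range(200,275,6):
    x=np.where(o[r])[0];print(r,(x.min(),x.max(),g[r,x,2].mean().round()) if len(x) else None)
E
python3 tip.py
```

```text
tip 0.55 [ 41.1 210.6] [-0.0076 -0.1803  0.0511]
key 0.73 [248.8 232.4] [-0.0019 -0.0033 -0.007 ]
key 0.73 [ 75.4 183.2] [ 0.0316 -0.1119 -0.007 ]
0 blade +x end [253.6, 193.0] -x [253.6, 211.0] shaft end front [253.6, 197.0] shaft top front [253.8, 219.9] collar front [253.8, 208.3] collar L [231.0, 229.8] handle top front edge [254.1, 236.6]
0.002 blade +x end [253.6, 190.7] -x [253.6, 208.8] shaft end front [253.6, 194.6] shaft top front [253.8, 217.0] collar front [253.8, 205.3] collar L [230.9, 227.0] handle top front edge [254.1, 232.8]
0.004 blade +x end [253.6, 188.3] -x [253.6, 206.6] shaft end front [253.6, 192.2] shaft top front [253.8, 214.1] collar front [253.8, 202.3] collar L [230.8, 224.1] handle top front edge [254.1, 229.0]
[(188, [231, 232, 222], [33, 11, 232]), (190, [231, 233, 223], [35, 12, 234]), (192, [226, 228, 216], [32, 17, 220]), (194, [188, 187, 177], [11, 15, 133]), (196, [196, 199, 194], [112, 17, 168]), (198, [135, 131, 125], [18, 19, 135]), (200, [131, 126, 122], [15, 19, 135]), (202, [132, 127, 122], [18, 19, 134]), (204, [132, 128, 122], [18, 23, 13
[... 1025 characters left out ...]
[16, 244, 234]), (260, [234, 131, 10], [16, 244, 234])]
orange rows 209 273 cols 236 269
200 None
206 None
212 (np.int64(242), np.int64(264), np.float64(157.0))
218 (np.int64(240), np.int64(265), np.float64(158.0))
224 (np.int64(239), np.int64(266), np.float64(159.0))
230 (np.int64(239), np.int64(266), np.float64(162.0))
236 (np.int64(237), np.int64(268), np.float64(206.0))
242 (np.int64(236), np.int64(269), np.float64(221.0))
248 (np.int64(237), np.int64(268), np.float64(228.0))
254 (np.int64(237), np.int64(268), np.float64(226.0))
260 (np.int64(237), np.int64(268), np.float64(226.0))
266 (np.int64(237), np.int64(268), np.float64(224.0))
272 (np.int64(237), np.int64(268), np.float64(225.0))
```

```bash
python3 - <<'E'
from h import *
plan([.5,.0886,.150],141.1)
E
python3 -m handwheel '[[0.5,0,0,0,0,0.9],[0,0,0,0,0,0]]'|sed -n '2p'
python3 - <<'E'
from h import *
plan([.5,.0886,.150],141.1)
E
```

```text
shift [ 3.3  -2.92  2.55]  (toolx yaw 144.7, tilt z [-0. -0. -1.]) turnz 0.91
position: [0.5782, 0.1057, 0.2011]
shift [ 2.5  -3.12  2.56]  (toolx yaw 141.1, tilt z [-0.001  0.001 -1.   ]) turnz -0.00
```

```bash
python3 -m handwheel '[[0.62,-0.78,0,0,0,0],[0.62,-0.78,0,0,0,0],[0.63,-0.78,0,0,0,0],[0.63,-0.78,0,0,0,0],[0,0,0.7,0,0,0],[0,0,0.7,0,0,0],[0,0,0.7,0,0,0],[0,0,0.45,0,0,0]]'|sed -n '2p;4p';python3 -m handwheel '[[0,0,0,0,0,0],[0,0,0,0,0,0]]'|sed -n '2p;4p'
cat > fit.py <<'E'
from h import *
w=get_image('wrist');s=observe();M=R.from_rotvec(s['ee_rot']).as_matrix();t=s['position'];print(t.round(4))
cM=R.from_rotvec(w['orientation']).as_matrix()
cv2.imwrite('pics/f.png',cv2.resize(w['image'][150:290,170:340],None,fx=4,fy=4,interpolation=cv2.INTER_CUBIC)[...,::-1])
g=cv2.cvtColor(w['image'],cv2.COLOR_RGB2HSV)
for r in range(176,226,4):print(r,' '.join('%d'%v for v in g[r,226:282:2,2]))
print('brass');b=hue(w['image'],(12,90,50),(28,255,255),(200,150,310,260))
for r in range(160,240,4):
    x=np.where(b[r])[0];print(r,(x.min(),x.max(),len(x)) if len(x) else None,end=' ')
E
python3 fit.py; python3 heads.py
```

```text
position: [0.5011, 0.0868, 0.1489]
force: [0.9, -0.2, -0.4]
position: [0.5013, 0.0875, 0.1499]
force: [0.3, -0.7, 0.3]
[0.5017 0.0878 0.1504]
176 124 108 106 186 229 232 232 231 232 231 186 190 195 192 194 196 196 192 221 233 221 141 141 145 145 138 142 141
180 123 123 102 115 210 232 232 232 232 234 173 142 113 87 96 109 138 179 227 232 233 181 139 140 152 135 141 141
184 126 126 123 101 142 222 233 234 151 126 162 179 123 39 39 73 169 172 127 140 230 232 150 140 140 154 133 141
188 125 125 127 113 112 186 227 148 158 178 178 181 121 38 38 85 180 178 179 167 132 217 202 141 139 147 130 138
192 126 126 126 125 104 125 128 177 180 178 179 180 117 68 71 84 181 179 178 178 180 143 234 165 140 139 155 127
196 127 126 125 126 120 102 95 179 179 178 179 182 123 161 160 92 182 179 179 178 181 138 233 221 140 140 146 146
200 124 127 125 126 125 119 113 180 178 179 146 129 128 131 129 123 111 146 178 179 173 210 233 233 183 138 141 152
204 126 124 124 124 125 125 112 181 181 163 124 131 129 131 128 123 113 98 165 179 178 224 232 232 230 151 140 141
208 123 122 123 124 126 126 122 112 147 152 
[... 801 characters left out ...]
 np.int64(267), 13) 208 (np.int64(243), np.int64(263), 5) 212 (np.int64(240), np.int64(263), 24) 216 (np.int64(241), np.int64(265), 25) 220 (np.int64(240), np.int64(265), 26) 224 (np.int64(240), np.int64(266), 27) 228 (np.int64(239), np.int64(266), 28) 232 (np.int64(239), np.int64(266), 28) 236 (np.int64(237), np.int64(268), 32) [0.5018 0.0879 0.1506] [ 0.47  0.49 -1.02  1.85  0.47  1.07  0.16]
clip_left_slot 0.59 [254.  200.7] [0.5053 0.0855 0.082 ]
clip_left_slot 0.57 [386.4 152.4] [0.5424 0.2012 0.082 ]
clip_right_slot 0.89 [254.5 193.8] [0.5006 0.0899 0.082 ]
head L blob [0.5427 0.199  0.09  ] circle [0.5431 0.1993 0.09  ] r px 18.7 slot yaw 130.7 dark mean [0.5437 0.1979] 48 aspect 17.5
```

View pics/f.png

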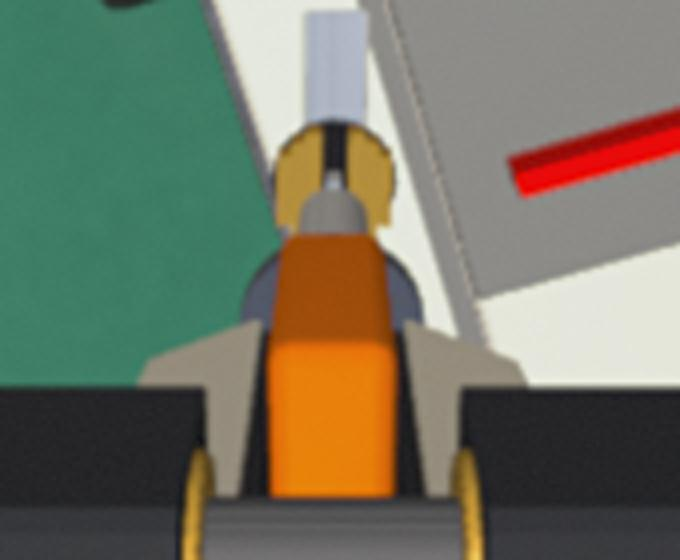

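f.png shows the blade at (333,182) in line with the dark slot at (335,145) of the right head. The fit is centred, so I descend.

```bash
python3 -m handwheel '[[0.1,0,0.25,0,0,0],[0,0,0.2,0,0,0],[0,0,0,0,0,0]]'|sed -n '2p;4p';python3 -m handwheel '[[0,0,0.15,0,0,0],[0,0,0,0,0,0]]'|sed -n '2p;4p';python3 -m handwheel '[[0,0,0.15,0,0,0],[0,0,0,0,0,0]]'|sed -n '2p;4p'
```

```text
position: [0.4992, 0.0886, 0.1401]
force: [0.2, -0.9, -0.6]
position: [0.4995, 0.0886, 0.1374]
force: [-0.4, 0.3, -1.0]
position: [0.4996, 0.0886, 0.1345]
force: [-0.4, -0.1, -1.5]
```

```bash
python3 fit.py|tail -1
python3 - <<'E'
from h import *
print(observe()['force'],observe()['ft_torque'])
E
```

```text
160 None 164 None 168 None 172 None 176 None 180 None 184 None 188 (np.int64(248), np.int64(259), 5) 192 (np.int64(242), np.int64(265), 18) 196 (np.int64(239), np.int64(268), 24) 200 (np.int64(238), np.int64(268), 17) 204 (np.int64(238), np.int64(268), 15) 208 (np.int64(239), np.int64(268), 14) 212 (np.int64(239), np.int64(267), 29) 216 (np.int64(241), np.int64(265), 25) 220 (np.int64(240), np.int64(265), 26) 224 (np.int64(240), np.int64(265), 26) 228 (np.int64(239), np.int64(266), 28) 232 (np.int64(238), np.int64(266), 29) 236 (np.int64(237), np.int64(268), 32) [ 0.35310158  0.00284655 -1.66990295] [ 0.05213075 -0.16141792 -0.00767824]
```

The blade is about 6.5 mm into the slot with no contact. I turn clockwise.

```bash
python3 -m handwheel '[[0,0,0.05,0,0,1],[0,0,0,0,0,1],[0,0,0,0,0,1],[0,0,0,0,0,1],[0,0,0,0,0,1],[0,0,0,0,0,1]]'|sed -n '2p;4,6p'; python3 -m handwheel '[[0,0,0,0,0,1],[0,0,0,0,0,1],[0,0,0,0,0,1],[0,0,0,0,0,1],[0,0,0,0,0,1],[0,0,0,0,0,1]]'|sed -n '2p;4,6p'; python3 -m handwheel '[[0,0,0,0,0,1],[0,0,0,0,0,1],[0,0,0,0,0,1],[0,0,0,0,0,1],[0,0,0,0,0,1]]'|sed -n '1,2p;4,6p';python3 - <<'E'
from h import *
s=observe();print(s['force'],s['ft_torque'],s['joints'].round(2));plan([.4996,.0886,.1345],s=s)
E
```

```text
position: [0.4999, 0.0889, 0.134]
force: [1.5, -0.2, -2.5]
width: 0.171
gripper_force: 40.0
position: [0.5, 0.0891, 0.134]
force: [1.2, 0.5, -3.0]
width: 0.174
gripper_force: 40.0
clock: 27.6
position: [0.5002, 0.0891, 0.134]
force: [1.6, 0.7, -3.5]
width: 0.17
gripper_force: 40.0
[ 1.61679703  0.69560086 -3.48983077] [ 0.22207408 -0.53362523 -0.01841272] [ 0.27  0.4  -0.72  1.89  0.32  0.96 -0.89]
shift [-0.03 -0.02 -0.02]  (toolx yaw 73.0, tilt z [ 0.001  0.001 -1.   ])
```

```bash
cat > tq.py <<'E'
from h import *
s=observe();M=R.from_rotvec(s['ee_rot']).as_matrix();print('yaw %.1f'%np.degrees(np.arctan2(M[1,0],M[0,0])),s['force'].round(1),'tq',s['ft_torque'].round(3),'j7 eff',s['joint_efforts'][6].round(3),round(s['clock'],2))
E
python3 -m handwheel '[[0,0,0,0,0,1],[0,0,0,0,0,1]]'>/dev/null; python3 tq.py; python3 -m handwheel '[[0,0,0,0,0,1],[0,0,0,0,0,0]]'>/dev/null; python3 tq.py; python3 -m handwheel '[[0,0,0,0,0,0.5],[0,0,0,0,0,0]]'>/dev/null; python3 tq.py;python3 -m handwheel '[[0,0,0,0,0,0.5],[0,0,0,0,0,0]]'>/dev/null; python3 tq.py
```

```text
yaw 65.0 [ 1.8  1.  -3.3] tq [ 0.221 -0.609  0.02 ] j7 eff 1.481 27.77
yaw 61.0 [ 2.2  0.6 -2.6] tq [ 0.302 -0.634  0.025] j7 eff -1.477 27.93
yaw 59.3 [ 1.1  1.4 -4. ] tq [ 0.318 -0.791  0.06 ] j7 eff -0.657 28.1
yaw 57.3 [ 1.3  2.2 -3. ] tq [ 0.377 -0.812 -0.   ] j7 eff -0.628 28.27
```

```bash
python3 -m handwheel '[[0,0,0,0,0,0.5],[0,0,0,0,0,0]]'>/dev/null; python3 tq.py; python3 -m handwheel '[[0,0,0,0,0,0.5],[0,0,0,0,0,0]]'>/dev/null; python3 tq.py;python3 -m handwheel '[[0,0,0,0,0,0.5],[0,0,0,0,0,0]]'>/dev/null; python3 tq.py
python3 - <<'E'
from h import *
w=get_image('wrist');np.save('pics/r1',w['image'])
c=np.array([.5,.0888]);u=np.radians(-21.6)
h=cv2.cvtColor(w['image'],cv2.COLOR_RGB2HSV)
cM=R.from_rotvec(w['orientation']).as_matrix()
for a in range(60,160,6):
    o=[]
    for rr in (.018,.024,.03,.035):
        X=np.array([*(c+rr*np.array([np.cos(u+np.radians(a)),np.sin(u+np.radians(a))])),.08]);q=cM.T@(X-w['position']);x,y=int(round(w['cx']+w['fx']*q[0]/q[2])),int(round(w['cy']+w['fy']*q[1]/q[2]))
        o.append((w['image'][y,x].tolist() if 0<=x<512 and 0<=y<384 else None))
    print(a,o)
E
```

```text
yaw 55.3 [ 2.7  1.7 -3.3] tq [ 0.391 -0.871  0.074] j7 eff -0.629 28.43
yaw 53.3 [ 3.5  1.5 -3.1] tq [ 0.484 -1.045  0.09 ] j7 eff -0.651 28.6
yaw 51.3 [ 3.6  2.2 -4.6] tq [ 0.534 -1.039  0.158] j7 eff -0.726 28.77
60 [[210, 214, 198], [134, 132, 129], [135, 133, 130], [134, 134, 130]]
66 [[164, 165, 156], [119, 118, 114], [136, 134, 131], [136, 134, 131]]
72 [[167, 175, 188], [116, 113, 109], [134, 132, 130], [133, 134, 132]]
78 [[166, 173, 186], [167, 174, 188], [165, 168, 177], [150, 150, 151]]
84 [[166, 173, 186], [167, 173, 187], [167, 174, 187], [167, 174, 188]]
90 [[164, 170, 184], [163, 170, 183], [163, 170, 183], [164, 170, 184]]
96 [[163, 170, 182], [165, 172, 185], [166, 172, 186], [166, 171, 185]]
102 [[164, 171, 184], [163, 168, 182], [157, 162, 164], [137, 135, 132]]
108 [[160, 166, 179], [95, 92, 89], [135, 133, 131], [135, 133, 130]]
114 [[176, 178, 168], [122, 121, 118], [137, 136, 133], [136, 134, 131]]
120 [[199, 204, 190], [136, 135, 131], [136, 135, 131], [137, 135, 131]]
126 [[222, 225, 215], [137, 135, 131], [133, 132, 128], [138, 136, 132]]
132 [[221, 224, 214], [134, 133, 128], [106, 105, 102], [138, 136, 132]]
138 [[221, 224, 214], [199, 203, 189], [137, 135, 133], [96, 95, 93]]
144 [[221, 224, 214], [221, 225, 215], [133, 131, 129], [137, 135, 132]]
150 [[221, 224, 214], [221, 224, 214], [222, 226, 217], [134, 132, 128]]
156 [[221, 224, 213], [221, 224, 214], [221, 224, 213], [222, 225, 216]]
```

```bash
cat > clip.py <<'E'
from h import *
import sys
w=get_image('wrist');c=np.array(eval(sys.argv[1]));s=float(sys.argv[2]);u=np.radians(-21.6)
cM=R.from_rotvec(w['orientation']).as_matrix();f=w['image'].astype(np.float32);hit=[]
for rr in (.026,.03,.034):
    A=np.arange(-60,60,1.);b=[]
    for a in A:
        t=u+np.radians(s+a);X=np.array([*(c+rr*np.array([np.cos(t),np.sin(t)])),.08]);q=cM.T@(X-w['position'])
        p=cv2.getRectSubPix(f,(1,1),(float(w['cx']+w['fx']*q[0]/q[2]),float(w['cy']+w['fy']*q[1]/q[2])))[0,0];b.append(p[2]-p[0])
    k=A[np.array(b)>11]; hit.append((k.min()+s,k.max()+s,k.mean()+s) if len(k) else None)
print('clip model angle',hit)
E
python3 clip.py '[.5,.0888]' 90; python3 -m handwheel '[[0,0,0,0,0,0.5],[0,0,0,0,0,0.5],[0,0,0,0,0,0]]'>/dev/null; python3 tq.py;python3 clip.py '[.5,.0888]' 90
```

```text
clip model angle [(np.float64(77.0), np.float64(103.0), np.float64(90.0)), (np.float64(78.0), np.float64(101.0), np.float64(89.5)), (np.float64(80.0), np.float64(100.0), np.float64(90.0))]
yaw 47.2 [ 4.1  1.9 -4.4] tq [ 0.466 -1.051  0.31 ] j7 eff -0.978 29.12
clip model angle [(np.float64(76.0), np.float64(103.0), np.float64(89.5)), (np.float64(78.0), np.float64(101.0), np.float64(89.5)), (np.float64(80.0), np.float64(100.0), np.float64(90.0))]
```

The right clip is at its stop: it stays along model +y while the torque rises. I relax the turn, lift, and go to the left head.

```bash
python3 -m handwheel '[[0,0,0,0,0,-1],[0,0,0,0,0,-1],[0,0,0,0,0,-1],[0,0,0,0,0,-1],[0,0,0,0,0,0]]'|sed -n '2p;4p'; python3 tq.py; python3 -m handwheel '[[0,0,-0.3,0,0,0],[0,0,-0.5,0,0,0],[0,0,-0.5,0,0,0],[0,0,-0.8,0,0,-1],[0,0,0,0,0,-1],[0,0,0,0,0,-1],[0,0,0,0,0,-1],[0,0,0,0,0,-1]]'|sed -n '2p;4p'; python3 -m handwheel '[[0,0,0,0,0,-1],[0,0,0,0,0,-1],[0,0,0,0,0,-1],[0,0,0,0,0,-1],[0,0,0,0,0,-1],[0,0,0,0,0,-1],[0,0,0,0,0,-1],[0,0,0,0,0,-1]]'|sed -n '2p;4p'; python3 -m handwheel '[[0,0,0,0,0,-1],[0,0,0,0,0,-1],[0,0,0,0,0,-1],[0,0,0,0,0,-0.8],[0,0,0,0,0,0]]' |sed -n '2p;4,6p';python3 tq.py;python3 clip.py '[.5,.0888]' 90
python3 - <<'E'
from h import *
plan([.5439,.1997,.150],130.3)
E
python3 tip.py | tail -12
```

```text
position: [0.4991, 0.0881, 0.1338]
force: [1.3, -0.7, -0.7]
yaw 63.5 [ 1.3 -0.7 -0.7] tq [-0.209 -0.319 -0.   ] j7 eff 1.415 29.58
position: [0.4998, 0.0889, 0.1772]
force: [-0.6, 0.3, -0.8]
position: [0.4997, 0.0888, 0.177]
force: [-0.6, 0.6, -0.9]
position: [0.4997, 0.0888, 0.1768]
force: [-0.6, -0.9, -1.1]
width: 0.172
gripper_force: 40.0
yaw 130.5 [-0.6 -0.9 -1.1] tq [ 0.043 -0.104 -0.03 ] j7 eff 1.195 31.33
clip model angle [(np.float64(76.0), np.float64(103.0), np.float64(89.5)), (np.float64(78.0), np.float64(101.0), np.float64(89.5)), (np.float64(80.0), np.float64(100.0), np.float64(90.0))]
shift [2.8  5.27 1.34]  (toolx yaw 130.3, tilt z [ 0. -0. -1.]) turnz -0.00
206 None
212 (np.int64(241), np.int64(264), np.float64(150.0))
218 (np.int64(240), np.int64(265), np.float64(152.0))
224 (np.int64(239), np.int64(266), np.float64(153.0))
230 (np.int64(239), np.int64(266), np.float64(155.0))
236 (np.int64(237), np.int64(268), np.float64(202.0))
242 (np.int64(236), np.int64(269), np.float64(219.0))
248 (np.int64(236), np.int64(269), np.float64(218.0))
254 (np.int64(237), np.int64(268), np.float64(224.0))
260 (np.int64(237), np.int64(268), np.float64(224.0))
266 (np.int64(237), np.int64(268), np.float64(222.0))
272 (np.int64(237), np.int64(268), np.float64(223.0))
```

```bash
python3 -m handwheel '[[0.47,0.88,0,0,0,0],[0.47,0.88,0,0,0,0],[0.47,0.88,0,0,0,0],[0.47,0.88,0,0,0,0],[0.47,0.88,0,0,0,0],[0.45,0.87,0,0,0,0],[0,0,0.65,0,0,0],[0,0,0.65,0,0,0]]'|sed -n '2p;4p';python3 -m handwheel '[[0,0,0,0,0,0],[0,0,0,0,0,0],[0,0,0,0,0,0]]'|sed -n '2p;4p'; python3 fit.py
python3 - <<'E'
from h import *
plan([.5439,.1997,.150],130.3)
for q in place_of('clip_left_slot','wrist')[:2]:
    w=get_image('wrist');p=np.array(q['point'])*[512,384];print(p,onz(w,*p,.082))
E
```

```text
position: [0.5439, 0.2012, 0.1498]
force: [-0.1, -0.5, -1.3]
position: [0.5436, 0.1986, 0.1499]
force: [-0.1, -0.4, -0.2]
[0.5438 0.1989 0.1502]
176 185 237 235 235 235 235 235 235 235 235 235 235 235 235 235 235 235 235 226 174 116 109 134 135 130 124 99 114
180 131 181 237 235 235 235 235 235 235 235 236 236 235 199 178 173 205 232 237 228 180 107 112 134 135 136 131 104
184 146 140 141 237 235 235 235 236 238 206 125 150 161 90 39 41 98 172 155 129 188 188 113 111 134 135 141 131
188 146 146 143 148 238 235 236 235 134 158 185 186 185 102 41 38 106 186 185 185 152 142 178 117 110 140 137 132
192 121 148 147 144 122 232 237 156 183 185 184 185 183 105 70 39 105 187 185 184 186 181 155 197 118 107 133 129
196 139 145 146 146 146 130 225 128 184 185 186 186 180 167 165 63 103 186 185 185 184 183 140 234 206 120 107 147
200 146 143 119 157 145 149 127 125 186 185 154 133 131 133 128 122 109 148 185 184 184 179 217 237 232 211 125 107
204 146 147 145 123 142 146 146 145 186 164 129 133 132 133 129 121 109 97 171 185 183 185 229 235 235 233 214 130
208 145 146 146 146 131 148 144 146 14
[... 571 characters left out ...]
72 None 176 None 180 None 184 (np.int64(246), np.int64(263), 13) 188 (np.int64(242), np.int64(268), 22) 192 (np.int64(241), np.int64(269), 23) 196 (np.int64(241), np.int64(269), 22) 200 (np.int64(241), np.int64(269), 15) 204 (np.int64(241), np.int64(268), 11) 208 (np.int64(261), np.int64(265), 5) 212 (np.int64(241), np.int64(264), 24) 216 (np.int64(241), np.int64(265), 25) 220 (np.int64(240), np.int64(265), 26) 224 (np.int64(240), np.int64(265), 26) 228 (np.int64(239), np.int64(266), 28) 232 (np.int64(238), np.int64(266), 29) 236 (np.int64(237), np.int64(268), 32) shift [0.03 0.03 0.01]  (toolx yaw 130.3, tilt z [ 0. -0. -1.]) turnz 0.01
[255.2832 195.1104] [0.54471693 0.20069609 0.082     ]
```

The head and slot are at column 255 and the blade at 253, so I shift +1.4 mm in tool y.

```bash
python3 -m handwheel '[[0.1,0.07,0.25,0,0,0],[0,0,0.15,0,0,0],[0,0,0,0,0,0]]'|sed -n '2p;4p';python3 -m handwheel '[[0,0,0.2,0,0,0],[0,0,0,0,0,0]]'|sed -n '2p;4p';python3 -m handwheel '[[0,0,0.15,0,0,0],[0,0,0,0,0,0]]'|sed -n '2p;4p';python3 -m handwheel '[[0,0,0.05,0,0,0],[0,0,0,0,0,0]]'|sed -n '2p;4p'; python3 tq.py; python3 fit.py|sed -n '4,7p'
```

```text
position: [0.5431, 0.202, 0.1412]
force: [0.4, 0.1, -1.1]
position: [0.5432, 0.2019, 0.1372]
force: [-0.3, -0.8, -0.9]
position: [0.5433, 0.202, 0.1344]
force: [-0.1, 0.1, -1.1]
position: [0.5435, 0.2022, 0.1338]
force: [-0.3, 0.1, -1.3]
yaw 130.4 [-0.3  0.1 -1.3] tq [ 0.016 -0.18   0.047] j7 eff -0.016 33.35
184 235 235 235 235 235 235 235 235 235 235 235 235 235 235 235 235 235 227 189 114 112 121 142 137 129 125 104 102
188 236 235 235 234 235 235 234 235 235 237 237 223 188 178 174 211 235 237 231 196 116 111 120 135 136 134 121 107
192 141 237 235 234 235 235 236 235 157 113 155 151 51 71 68 106 156 136 123 195 204 119 111 121 136 137 138 122
196 145 115 231 236 235 236 175 121 183 185 186 178 83 167 164 125 186 184 186 158 131 189 125 111 117 138 132 133
```

```bash
python3 -m handwheel '[[0,0,0,0,0,1],[0,0,0,0,0,1],[0,0,0,0,0,1],[0,0,0,0,0,1],[0,0,0,0,0,1],[0,0,0,0,0,1]]'|sed -n '2p;4p'; python3 -m handwheel '[[0,0,0,0,0,1],[0,0,0,0,0,1],[0,0,0,0,0,1],[0,0,0,0,0,1],[0,0,0,0,0,1],[0,0,0,0,0,1]]'|sed -n '2p;4p'; python3 tq.py; python3 -m handwheel '[[0,0,0,0,0,1],[0,0,0,0,0,1],[0,0,0,0,0,1],[0,0,0,0,0,1],[0,0,0,0,0,1],[0,0,0,0,0,1]]'|sed -n '2p;4p';python3 tq.py;python3 clip.py '[.5439,.2]' -90;python3 -m handwheel '[[0,0,0,0,0,0.5],[0,0,0,0,0,0.5],[0,0,0,0,0,0]]'>/dev/null;python3 tq.py;python3 -m handwheel '[[0,0,0,0,0,0.5],[0,0,0,0,0,0.5],[0,0,0,0,0,0]]'>/dev/null;python3 tq.py;python3 clip.py '[.5439,.2]' -90
```

```text
position: [0.5433, 0.2023, 0.1339]
force: [-0.0, 0.8, -2.1]
position: [0.5439, 0.2025, 0.134]
force: [2.3, 1.9, -4.2]
yaw 82.2 [ 2.3  1.9 -4.2] tq [ 0.276 -0.744  0.103] j7 eff 1.457 34.4
position: [0.5447, 0.2025, 0.1341]
force: [4.9, 0.9, -4.7]
yaw 58.2 [ 4.9  0.9 -4.7] tq [ 0.233 -1.269  0.054] j7 eff 1.463 34.9
clip model angle [(np.float64(-146.0), np.float64(-57.0), np.float64(-99.03846153846153)), (np.float64(-142.0), np.float64(-61.0), np.float64(-108.53333333333333)), None]
yaw 54.4 [ 5.1  0.5 -4.1] tq [ 0.179 -1.59   0.095] j7 eff -0.776 35.2
yaw 50.4 [ 5.   1.9 -5.2] tq [ 0.238 -1.697  0.195] j7 eff -0.85 35.45
clip model angle [(np.float64(-150.0), np.float64(-66.0), np.float64(-100.38095238095238)), (np.float64(-150.0), np.float64(-69.0), np.float64(-115.42105263157895)), None]
```

```bash
python3 -m handwheel '[[0,0,0,0,0,0.5],[0,0,0,0,0,0.5],[0,0,0,0,0,0]]'>/dev/null;python3 tq.py;python3 -m handwheel '[[0,0,0,0,0,-1],[0,0,0,0,0,-1],[0,0,0,0,0,-1],[0,0,0,0,0,-1],[0,0,0,0,0,0]]'|sed -n '2p;4p'; python3 tq.py; python3 -m handwheel '[[0,0,-0.3,0,0,0],[0,0,-0.5,0,0,0],[0,0,-0.5,0,0,0],[0,0,-0.8,0,0,-1],[0,0,-0.5,0,0,-1],[0,0,-0.5,0,0,-1],[0,0,-0.5,0,0,-1],[0,0,0,0,0,-1]]'|sed -n '2p;4p';python3 -m handwheel '[[0,0,0,0,0,-1],[0,0,0,0,0,-1],[0,0,0,0,0,-1],[0,0,0,0,0,-1],[0,0,0,0,0,-1],[0,0,0,0,0,-1],[0,0,0,0,0,-1],[0,0,0,0,0,-1]]'|sed -n '2p;4p';python3 clip.py '[.5439,.2]' -90
python3 - <<'E'
from h import *
S=get_image('scene');T=get_image('top')
c=np.array([.5439,.2]);u=np.radians(-21.6)
for C,f in((S,'S'),(T,'T')):
    M=R.from_rotvec(C['orientation']).as_matrix();g=C['image'].astype(np.float32)
    for n,cc,s in (('L',c,-90),('R',np.array([.5,.0888]),90)):
        o=[]
        for a in range(-40,41,8):
            t=u+np.radians(s+a);X=np.array([*(cc+.03*np.array([np.cos(t),np.sin(t)])),.08]);q=M.T@(X-C['position'])
            p=cv2.getRectSubPix(g,(1,1),(float(C['cx']+C['fx']*q[0]/q[2]),float(C['cy']+C['fy']*q[1]/q[2])))[0,0];o.append((s+a,int(p[2]-p[0]),int(p[1])))
        print(f,n,o)
E
```

```text
yaw 46.4 [ 5.6  0.4 -5. ] tq [-0.035 -1.55   0.226] j7 eff -0.931 35.75
position: [0.544, 0.2022, 0.1342]
force: [3.4, -0.3, 0.0]
yaw 62.7 [ 3.4 -0.3  0. ] tq [-0.129 -0.97  -0.037] j7 eff 1.39 36.17
position: [0.5438, 0.2034, 0.2092]
force: [0.2, 0.5, -0.6]
position: [0.543, 0.2025, 0.2071]
force: [-0.2, 0.2, -1.3]
clip model angle [(np.float64(-104.0), np.float64(-76.0), np.float64(-90.0)), (np.float64(-102.0), np.float64(-77.0), np.float64(-89.5)), (np.float64(-100.0), np.float64(-79.0), np.float64(-89.5))]
S L [(-130, -6, 139), (-122, -6, 141), (-114, -5, 142), (-106, 5, 157), (-98, 20, 183), (-90, 18, 183), (-82, 13, 176), (-74, -1, 137), (-66, -6, 138), (-58, -6, 140), (-50, -6, 137)]
S R [(50, -6, 127), (58, -5, 120), (66, -5, 132), (74, -1, 144), (82, 3, 173), (90, -10, 165), (98, 5, 171), (106, 5, 156), (114, -4, 132), (122, -5, 118), (130, -5, 126)]
T L [(-130, -32, 74), (-122, -30, 72), (-114, -29, 69), (-106, -28, 65), (-98, -28, 66), (-90, -24, 61), (-82, -24, 59), (-74, -21, 54), (-66, -21, 49), (-58, -21, 47), (-50, -18, 47)]
T R [(50, -2, 151), (58, -3, 155), (66, -3, 152), (74, 3, 178), (82, 11, 111), (90, -19, 32), (98, -17, 40), (106, -15, 44), (114, -19, 47), (122, -19, 51), (130, -22, 53)]
```

Both clips lie at ±90° in the model frame, at their stops. Next I return the key.

```bash
python3 -m handwheel '[[0,0,0,0,0,-1],[0,0,0,0,0,-1],[0,0,0,0,0,-1],[0,0,0,0,0,-1],[0,0,0,0,0,-1],[0,0,0,0,0,-1],[0,0,0,0,0,-1],[0,0,0,0,0,-1]]'|sed -n '2p';python3 -m handwheel '[[0,0,0,0,0,-1],[0,0,0,0,0,-1],[0,0,0,0,0,-1],[0,0,0,0,0,-1],[0,0,0,0,0,-1],[0,0,0,0,0,-1],[0,0,0,0,0,0]]'|sed -n '2p'
python3 - <<'E'
from h import *
print(observe()['joints'].round(2));plan([.5686,-.1755,.19],188.7)
E
```

```text
position: [0.5433, 0.2023, 0.2064]
position: [0.5433, 0.2021, 0.2062]
[ 0.25  0.57 -1.07  1.61  0.52  1.28  0.49]
shift [ -4.39 -18.41   0.81]  (toolx yaw 170.4, tilt z [-0. -0. -1.]) turnz -4.57
```

```bash
python3 -m handwheel '[[-0.23,-0.97,0,0,0,0],[-0.23,-0.97,0,0,0,0],[-0.23,-0.97,0,0,0,0],[-0.23,-0.97,0,0,0,0],[-0.23,-0.97,0,0,0,0],[-0.23,-0.97,0,0,0,0],[-0.23,-0.97,0,0,0,0],[-0.23,-0.97,0,0,0,0]]'|sed -n '2p';python3 -m handwheel '[[-0.23,-0.97,0,0,0,0],[-0.23,-0.97,0,0,0,0],[-0.23,-0.97,0,0,0,0],[-0.23,-0.97,0,0,0,0],[-0.23,-0.97,0,0,0,0],[-0.23,-0.97,0,0,0,0],[-0.23,-0.97,0,0,0,0],[-0.23,-0.97,0,0,0,0]]'|sed -n '2p';python3 -m handwheel '[[-0.23,-0.97,0,0,0,0],[-0.23,-0.97,0,0,0,0],[-0.23,-0.97,0,0,0,-1],[0,0,0,0,0,-1],[0,0,0,0,0,-1],[0,0,0,0,0,-1],[0,0,0,0,0,-0.57],[0,0,0,0,0,0]]'|sed -n '2p';  python3 -m handwheel '[[0,0,0,0,0,0],[0,0,0,0,0,0],[0,0,0,0,0,0]]'|sed -n '1,2p'
python3 - <<'E'
from h import *
print(observe()['joints'].round(2));plan([.5686,-.1755,.14],188.7)
w=get_image('wrist')
for q in place_of('stand_seat','wrist')[:3]:
    p=np.array(q['point'])*[512,384];print(round(q['score'],2),p.round(1),onz(w,*p,.068).round(4))
E
python3 tip.py|grep -A3 orange
```

```text
position: [0.5537, 0.0421, 0.2063]
position: [0.5641, -0.1171, 0.2063]
position: [0.568, -0.1758, 0.2061]
clock: 41.15
position: [0.5681, -0.1758, 0.2061]
[ 0.93  0.64 -1.16  1.57  0.6   1.33  1.41]
shift [-0.02  0.01  3.3 ]  (toolx yaw -171.4, tilt z [-0. -0. -1.]) turnz -0.04
0.63 [256.6 179.3] [ 0.5689 -0.1716  0.068 ]
orange rows 209 273 cols 237 269
200 None
206 None
212 (np.int64(241), np.int64(265), np.float64(178.0))
```

```bash
python3 -m handwheel '[[0,0,1,0,0,0],[0,0,1,0,0,0],[0,0,1,0,0,0],[0,0,0.8,0,0,0],[0,0,0,0,0,0]]'|sed -n '2p;4p';python3 - <<'E'
from h import *
plan([.5686,-.1755,.0609],188.7)
E
python3 -m handwheel '[[-0.02,0,0.4,0,0,0],[0,0,0.3,0,0,0],[0,0,0,0,0,0]]'|sed -n '2p;4p'; python3 -m handwheel '[[0,0,0.4,0,0,0],[0,0,0.4,0,0,0],[0,0,0.4,0,0,0],[0,0,0,0,0,0]]'|sed -n '2p;4p'; python3 tq.py
```

```text
position: [0.5662, -0.1762, 0.1268]
force: [-1.1, 0.3, -0.1]
shift [-0.14  0.01  3.29]  (toolx yaw -171.4, tilt z [-0.005  0.001 -1.   ]) turnz -0.01
position: [0.5685, -0.1758, 0.1155]
force: [0.4, 0.7, -1.0]
position: [0.5675, -0.176, 0.0901]
force: [-0.1, 0.2, -1.4]
yaw -171.3 [-0.1  0.2 -1.4] tq [ 0.066 -0.104 -0.03 ] j7 eff -0.163 42.4
```

In the hole with no contact; 29 mm to go.

```bash
python3 -m handwheel '[[0,0,0.4,0,0,0],[0,0,0.4,0,0,0],[0,0,0.3,0,0,0],[0,0,0,0,0,0]]'|sed -n '2p;4p'; python3 -m handwheel '[[0,0,0.15,0,0,0],[0,0,0,0,0,0]]'|sed -n '2p;4p'; python3 -m handwheel '[[0,0,0.08,0,0,0],[0,0,0,0,0,0]]'|sed -n '2p;4p'; python3 -m handwheel '[[0,0,0.05,0,0,0],[0,0,0,0,0,0]]'|sed -n '2p;4p';python3 tq.py
```

```text
position: [0.5676, -0.1759, 0.0683]
force: [-0.4, -0.3, -0.8]
position: [0.5684, -0.1758, 0.0666]
force: [0.1, 0.6, -0.7]
position: [0.5686, -0.1758, 0.0654]
force: [0.2, 0.9, -1.2]
position: [0.5686, -0.1759, 0.0644]
force: [0.6, -0.1, -0.6]
yaw -171.3 [ 0.6 -0.1 -0.6] tq [ 0.136 -0.135 -0.024] j7 eff -0.015 43.23
```

```bash
python3 -m handwheel '[[0,0,0.1,0,0,0],[0,0,0,0,0,0]]'|sed -n '2p;4p'; python3 -m handwheel '[[0,0,0.07,0,0,0],[0,0,0,0,0,0]]'|sed -n '2p;4p'; python3 -m handwheel '[[0,0,0.05,0,0,0],[0,0,0,0,0,0]]'|sed -n '2p;4p';python3 tq.py
```

```text
position: [0.5684, -0.1759, 0.0621]
force: [-0.2, 0.3, -1.1]
position: [0.5686, -0.1757, 0.0609]
force: [0.1, -0.1, -1.7]
position: [0.5687, -0.1757, 0.0608]
force: [-2.2, -1.3, 7.9]
yaw -171.3 [-2.2 -1.3  7.9] tq [-0.006  0.61  -0.043] j7 eff -0.009 43.73
```

The key is seated: contact at the same height it was picked from. I release and lift.

```bash
python3 -m handwheel '[[0,0,-0.05,0,0,0],[0,0,0,0,0,0],[0,0,0,0,0,0],[0,0,0,0,0,0],[0,0,0,0,0,0],[0,0,0,0,0,0]]' 0.6|sed -n '2p;4,6p'; python3 -m handwheel '[[0,0,-0.3,0,0,0],[0,0,-0.6,0,0,0],[0,0,-1,0,0,0],[0,0,-1,0,0,0],[0,0,-1,0,0,0],[0,0,-1,0,0,0],[0,0,-1,0,0,0],[0,0,-1,0,0,0]]'|sed -n '1,2p;4,6p'; python3 -m handwheel '[[0,0,-0.8,0,0,0],[0,0,0,0,0,0],[0,0,0,0,0,0]]'|sed -n '1,2p'; python3 ktop.py
python3 - <<'E'
from h import *
S=get_image('scene');T=get_image('top')
a=cen(hue(S['image'],(7,180,120),(16,255,255),(190,130,240,190)));b=cen(hue(T['image'],(7,180,120),(16,255,255),(290,180,330,230)));print(a,b)
for n,z in(('paint_jar',.0),('spray_can',0),('tape_roll',0)):
    for q in place_of(n,'scene')[:1]:print(n,(np.array(q['point'])*[512,384]).round(1))
E
```

```text
position: [0.5685, -0.1758, 0.0608]
force: [-1.5, 0.2, 0.9]
width: 0.555
gripper_force: 0.0
clock: 44.9
position: [0.5686, -0.1754, 0.2012]
force: [0.5, -0.4, -0.2]
width: 0.597
gripper_force: 0.0
clock: 45.15
position: [0.5691, -0.1755, 0.2166]
V thr 204.0 rect ((253.0, 184.5), (33.0, 14.0), 90.0) sizes [np.float64(0.0136), np.float64(0.0338)] yaw 9.088457473222673 centre [ 0.5666 -0.176   0.118 ]
tri (array([ 0.56639117, -0.17567003,  0.11743288]), np.float64(0.00038718990471419746))
[([208.9, 149.5], 123)] [([311.7, 201.2], 9), ([316.5, 219.0], 2), ([313.0, 211.0], 1)]
paint_jar [409. 215.]
spray_can [171.3 134.1]
tape_roll [245.4 238.5]
```

Run:
```python
from h import *
S=get_image('scene');T=get_image('top')
a=cen(hue(S['image'],(0,150,90),(6,255,255),(280,140,380,240)));b=cen(hue(T['image'],(0,150,90),(6,255,255),(160,170,250,280)));print(a,b)
x,e=tri([ray(S,*a[0][0]),ray(T,*b[0][0])]);q=x[:2]-(np.array([.5439,.2])+[.5,.0888])/2;print('tab model x',q@[.93,-.368],x,e)
if abs(q@[.93,-.368]-.010)<.004:
    from cell import sign_off;print(sign_off())
```

```text
[([317.6, 179.8], 59)] [([206.2, 215.9], 29)]
tab model x 0.010836379207028167 [0.5322839  0.14106887 0.08683895] 0.000514156162654376
the job is handed in; nothing more can be done
None
```

The job is handed in: the hatch is shut, both clips are turned to their stops over it, the key is back fully home in the wooden stand, and the jar, can and tape roll have not moved, all at about 45 s of the 72 s allowed.

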